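File the burr off a clamped bar, forward strokes only

TASK

Take the file by its grip and work down the burr on the end of the bar in the vice until it is practically flush, in at least three separate strokes that run forward along the blade, each from the front half of the blade well onto the rear half, bearing lightly (about 10 N, always under 25 N) and lifting the file 2 cm clear of the bar before every return, never dragging it backward on the bar. Then lay the file flat in its wooden tray again and let go, leaving the other things where they are.

Things in the scene. Friction and masses are not known exactly. Their poses are not given: they have to be found in the camera images.
- file: flat file screwed under a straight holder, lying in a shallow wooden tray. Blade 170 mm long (own x), 28 mm wide (y), 6 mm thick, its whole underside is the filing face; aluminium holder bar 22 mm wide above it up to z = 18 mm; in the middle an upright wooden grip 64 mm long (x), 18 mm thick (y), from z = 18 to 60 mm, to be pinched across y from above. 0.2 to 0.4 kg. Origin: middle of the filing face; z up. Both ends are alike, so it may be used either way round.
- vice: dark grey steel bench vice fixed to the bench, base 170x90 mm, jaws 77 mm over their backs (along x), 80 mm wide (y), their top at z = 58 mm. Origin on the bench under the clamped bar; z up. Its own +x is FORWARD, the direction of the filing strokes: it points from the side with the screw and cross handle (x = -90 mm, z = 40 mm) to the plain side. The bar stands upright in the jaws: 14 mm thick along x, 44 mm wide along y.
- bar_end (a point): nominal centre of the bar's flat upper end, 100 mm above the bench, bar at rest; axes those of the vice. The bar was clamped by hand: its real end may lie up to 5 mm higher or lower than this point, to be found by touch. On the end face stands the burr: a turned-up ridge running along y, 5 mm thick, 40 mm long, up to 4 mm above the face.
- burr (a joint): how far the burr is worked over, in m: 0 = 4 mm proud, 0.0085 = flush, in proportion between. Friction on it about 1. It yields only to a file bearing on it and moving forward: about 0.0013 per second of sliding at 10 N, more under more load, so several strokes are needed. Standing still on it does nothing; a backward drag raises it.
- bar (a joint): how far the bar has shifted in the rubber-faced jaws, in m, 0 at rest; + forward. It gives elastically, about 3.5 N per mm, and springs back: filing forward with 10 N of drag shifts it by about 0.003, dragging the file backward shifts it negative.
- file_tray: shallow wooden tray, 220 mm (its x) by 85 mm (y), walls 5 mm thick and 16 mm high, inner floor 5 mm above the bench; fixed. Origin: centre of its underside.
- tape_blue: bystander: blue roll of tape lying flat, 62 mm across, 19 mm high; origin at the centre of its underside
- copper_elbow: bystander: copper pipe elbow, 51x51x22 mm; origin at the centre of its underside
- pliers_blue: bystander: pliers with blue handles lying flat, 162x57x13 mm; origin at the centre of its underside
- jar_1: bystander: clear jar with a red lid, 62 mm across, 86 mm high; origin at the centre of its underside

How it is judged:
By the outcome, as a careful person would: the job done as asked, in the order asked, and still so for the second after the job is handed in, with the robot touching nothing.
It also fails if it takes over 72 s, if anything falls off the work surface, if the arm or the gripper's body presses on something with over 40 N, if the wrist force passes 120 N, or if a joint passes its speed limit or range.

ROBOT

A 7-joint arm with a two-finger parallel gripper is mounted at the origin on a cart in front of the work surface, level with it; the furniture and walls round the work are solid. World frame = base frame: x ahead of the robot, y to its left, z up, the work surface at z = 0. Lengths are in m, angles in rad, forces in N, time in s.
With the tool pointing down it reaches from about 0.425 to 0.875 m from the base axis. Payload 4.7 kg.
Tool frame: the origin (TCP) lies at the very end of the fingers, on their centre line; the grasp point (between the pads) lies 19 mm behind it; z points along the fingers, y is the line along which they close (so a half turn about z gives the same grasp; the last joint's range is limited). The gripper opens to 87 mm and grips with 3 to 60 N. Pads are 19 mm wide; open, the fingers measure 117 mm over their backs; the gripper's body (75 mm by 190 mm) begins 51 mm behind the grasp point.
Start: joints at [-1.255, 0.321, -0.07, 1.45, 0.023, 1.371, -0.057], TCP at [0.193, 0.621, 0.223] pointing down, gripper open.
Joint ranges: [-2.86, 2.86], [-0.3, 2.09], [-1.38, 1.24], [0.06, 2.45], [-1.56, 4.7], [0.09, 2.05], [-2.69, 2.69]. Speed limits (rad/s): [2.57, 2.57, 3.14, 3.14, 3.14, 3.14, 3.14].

INTERFACE

Orientations are given as a rotation vector (axis times angle).
In Python, from bench import ctrl, vision gives the robot as it stands.
- The arm moves only by the tool jog_arm, never from a script. Its argument "increments" is a list of rows, each an object of numbers: "tx", "ty", "tz": the shift along the tool's x, y, z in mm; "wx", "wy", "wz": the turn, a rotation vector about the tool's x, y, z in rad; "gripper": the opening, from 0 (shut) to 1 (fully open). In form: [{"tx": .., "ty": .., "tz": .., "wx": .., "wy": .., "wz": .., "gripper": ..}, ...]. A call has exactly 5 rows; each row is the pose to reach, as a shift and turn from the pose commanded when the call began, along the tool's axes at that moment; what a row does not reach only later rows make up. A row lasts 1/12 s, in which the tool goes at most 41.7 mm and 7.16 degrees, less where a joint would pass 70% of its speed; a pose out of reach is approached as far as the arm can. A call with a gripper value outside its range is refused whole. The fingers move at their own pace and stop on an object; "grip_force" is the grip in N (left out, the last holds). Time passes only in rows, so rows that repeat a pose let the fingers close, or fill a call up. It gives the time, the measured TCP pose, the force, the opening and the grip force at its end, in the units of the state.
- ctrl.get_state(): the state, without advancing time (a new reading comes with each control period).
- vision.get_image(name): name is "side" or "top" or "wrist"; returns a dict with "color" (400x640x3 uint8, blue, green, red), "fx", "fy", "cx", "cy" (pixels), "extrinsics" (4x4, takes a point from world to camera coordinates). Camera axes: x right, y down, z forward; pixel columns grow to the right and rows downward; lengths in m; the calibration is good to about 2 mm. A picture is of the moment at which its call begins. There is no depth.
- ctrl.close_job(): hands the job in; it is judged then, once.
Trained networks look in the newest picture that a camera, given by its name, has taken for a name from the list of things; names that differ only in an ending like _2 or _b are one class to them, and where a whole thing is asked for, a point or a joint stands for the part that bears it (a point fixed in the world has none). Each returns a list of dicts, best first, with "conf" (0 to 1); they miss things now and then, are a little off and sometimes report something else, mostly with a low value. They report only what shows in the picture. A call takes as long as a camera call.
- vision.spot_in(camera, thing): "bbox" ([left, top, right, bottom] in pixels, round what is visible of it).
The state is a dict: "time": time; "joint_positions": joint angles; "qd": joint speeds; "joint_torque": joint torques, N m; "position": TCP position; "tool_rot": TCP orientation; "ft_force": force on the tool from outside, world axes, zero at the start; "torque": the same for the moment, N m; "grip_width": opening from 0.0 (shut) to 1.0 (fully open); "grip_force": force on a finger pad.
Only numpy, scipy, OpenCV 4.12 (cv2) and the standard library are available. Lean on these libraries where they do the work, as an engineer would, in place of code of your own. Each camera call takes 0.05 s, during which the arm holds its last target. There are 200 camera calls.

## Working session

There is one attempt and no reset: what is moved stays moved. The work goes in short steps, Python scripts to look and compute and a tool call to move; the robot and the scene stay as the last step left them, time stands still between calls to the robot, and variables do not carry over. Pictures are saved under pics/ and viewed, at most 13 in all, crops included, and the job is handed in when it is done.

Besides the shell and the picture viewer there is one more tool, called after "Request:" by a JSON object that holds its "op" and its "data". jog_arm: Moves the arm, as the interface text tells. Its arguments: {"type":"object","properties":{"increments":{"type":"array"},"grip_force":{"type":"number"}},"required":["increments"]}

```bash
mkdir -p pics; cat > h.py <<'E'
import numpy as np, cv2
from bench import ctrl, vision
def shot(cam,fn=None):
    im=vision.get_image(cam)
    if fn: cv2.imwrite('pics/'+fn,im['color'])
    return im
def ray_plane(im,u,v,z):
    E=np.array(im['extrinsics']);R,t=E[:3,:3],E[:3,3]
    d=R.T@np.array([(u-im['cx'])/im['fx'],(v-im['cy'])/im['fy'],1]);c=-R.T@t
    return c+d*(z-c[2])/d[2]
def proj(im,p):
    E=np.array(im['extrinsics']);q=E[:3,:3]@np.array(p)+E[:3,3]
    return np.array([im['fx']*q[0]/q[2]+im['cx'],im['fy']*q[1]/q[2]+im['cy']])
E
cat > a.py <<'E'
from h import *
np.set_printoptions(precision=4,suppress=True)
s=ctrl.get_state();print(s)
for c in ['top','side']:
    im=shot(c,c+'1.png');print(c,im['fx'],np.array(im['extrinsics']))
    for t in ['file','vice','file_tray','bar','jar_1','pliers_blue']:
        for r in vision.spot_in(c,t)[:2]:
            b=r['bbox'];print(t,round(r['conf'],2),np.round(b),ray_plane(im,(b[0]+b[2])/2,(b[1]+b[3])/2,0.02))
E
python3 a.py
```

```text
{'time': 0.0, 'joint_positions': array([-1.2549,  0.3218, -0.0701,  1.4517,  0.0226,  1.3708, -0.0569]), 'qd': array([ 0.0004, -0.0008,  0.0013, -0.0007,  0.0001,  0.0008, -0.0008]), 'joint_torque': array([ -0.0003, -49.1299,  -0.4039, -31.2526,  -0.0638,   0.0438,
         0.0002]), 'position': array([0.1931, 0.6201, 0.2215]), 'tool_rot': array([-0.4722, -3.1057,  0.0031]), 'ft_force': array([-0.3661,  0.2192, -0.4147]), 'torque': array([ 0.0223, -0.0267,  0.0012]), 'grip_force': 0.0, 'grip_width': 0.9972850143304833}
top 457.81365377463817 [[-0.0123 -0.9996  0.0264 -0.0003]
 [-0.9911  0.0087 -0.1328  0.5425]
 [ 0.1325 -0.0278 -0.9908  1.0576]
 [ 0.      0.      0.      1.    ]]
file 0.75 [406. 202. 439. 271.] [ 0.4558 -0.253   0.02  ]
vice 0.79 [237. 152. 279. 227.] [0.5741 0.143  0.02  ]
file_tray 0.79 [388. 186. 452. 282.] [ 0.4619 -0.2484  0.02  ]
bar 0.72 [242. 175. 269. 188.] [0.593  0.1493 0.02  ]
jar_1 0.89 [393. 119. 423. 147.] [ 0.712  -0.2277  0.02  ]
pliers_blue 0.67 [183. 213. 220. 278.] [0.4403 0.2755 0.02  ]
pliers_blue 0.39 [409. 199. 439. 270.] [ 0.4604 -0.2572  0.02  ]
side 388.86596731434247 [[ 0.9999 -0.0009 -0.0157 -0.5533]
 [-0.0144 -0.4409 -0.8974  0.0883]
 [-0.0061  0.8976 -0.4409  1.016 ]
 [ 0.      0.      0.      1.    ]]
file 0.69 [243. 265. 321. 305.] [ 0.4629 -0.2488  0.02  ]
file 0.63 [387. 244. 418. 289.] [ 0.7146 -0.1916  0.02  ]
vice 0.62 [299. 170. 366. 211.] [0.571  0.1965 0.02  ]
vice 0.41 [332. 170. 336. 198.] [0.5758 0.2451 0.02  ]
file_tray 0.96 [223. 266. 342. 320.] [ 0.4667 -0.2737  0.02  ]
jar_1 0.9 [385. 243. 418. 290.] [ 0.7128 -0.1912  0.02  ]
jar_1 0.19 [332. 170. 337. 198.] [0.578 0.245 0.02 ]
pliers_blue 0.56 [269. 178. 321. 192.] [0.454  0.2391 0.02  ]
```

```bash
python3 - <<'E'
import cv2
i=cv2.imread('pics/top1.png')[100:300,170:470]
s=cv2.imread('pics/side1.png')[150:330,210:430]
cv2.imwrite('pics/t1c.png',cv2.resize(i,(800,533),interpolation=cv2.INTER_CUBIC))
cv2.imwrite('pics/s1c.png',cv2.resize(s,(720,589),interpolation=cv2.INTER_CUBIC))
E
```

```text
(no output)
```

View pics/t1c.png

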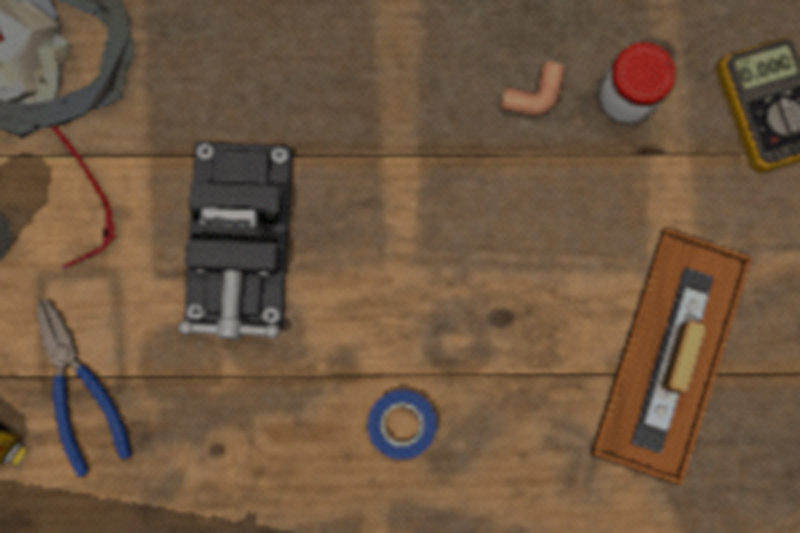

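View pics/s1c.png

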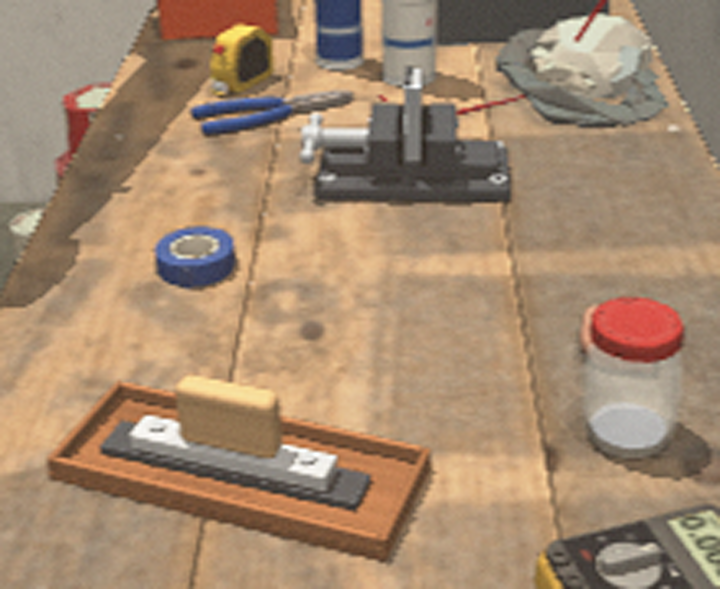

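The top view shows the vice with its screw toward the robot, so forward is roughly world +x. The bar top is at crop (229,215). The file lies in the tray at crop (672,360), turned along the tray. The side view confirms the file lies flat with its grip upright.

```bash
cat > b.py <<'E'
from h import *
from scipy.spatial.transform import Rotation as R
np.set_printoptions(precision=4,suppress=True)
im=shot('top')
f=lambda x,y,z:ray_plane(im,170+x/2.6667,100+y/2.6667,z)
T=[f(*p,.016) for p in [(665,228),(750,258),(683,485),(595,453)]]
print('tray',np.mean(T,0)); d=(T[0]+T[1]-T[2]-T[3])/2; print('len',np.linalg.norm(d),'ang',np.arctan2(d[1],d[0]))
F=[f(*p,.011) for p in [(684,268),(712,276),(660,452),(633,445)]]
print('blade',np.mean(F,0)); d=(F[0]+F[1]-F[2]-F[3])/2; print('len',np.linalg.norm(d),'ang',np.arctan2(d[1],d[0]))
print('bar',f(229,215,.1), f(203,217,.1),f(256,213,.1))
B=[f(*p,.012) for p in [(195,145),(293,147),(285,327),(187,323)]]
print('vice base',np.mean(B,0)); d=(B[0]+B[1]-B[2]-B[3])/2; print('ang',np.arctan2(d[1],d[0]),np.linalg.norm(d))
s=ctrl.get_state();print(R.from_rotvec(s['tool_rot']).as_matrix())
im=shot('wrist');print(R.from_rotvec(s['tool_rot']).as_matrix().T@ (np.array(im['extrinsics'])[:3,:3].T), R.from_rotvec(s['tool_rot']).as_matrix().T@(-np.array(im['extrinsics'])[:3,:3].T@np.array(im['extrinsics'])[:3,3]-s['position']),im['fx'])
E
python3 b.py
```

```text
tray [ 0.4639 -0.255   0.016 ]
len 0.21673310423790845 ang -0.3355524389011358
blade [ 0.4598 -0.255   0.011 ]
len 0.16927695891995828 ang -0.3252949920676259
bar [0.5807 0.1393 0.1   ] [0.5791 0.1612 0.1   ] [0.5822 0.1166 0.1   ]
vice base [0.5782 0.139  0.012 ]
ang -0.03901585377281846 0.16612954484056164
[[-0.9548  0.2972  0.0001]
 [ 0.2972  0.9548  0.0001]
 [-0.      0.0002 -1.    ]]
[[ 0.0007 -0.9601 -0.2797]
 [ 1.      0.0007 -0.    ]
 [ 0.0002 -0.2797  0.9601]] [ 0.077  -0.0007 -0.1607] 336.9348076762181
```

View pics/top1.png

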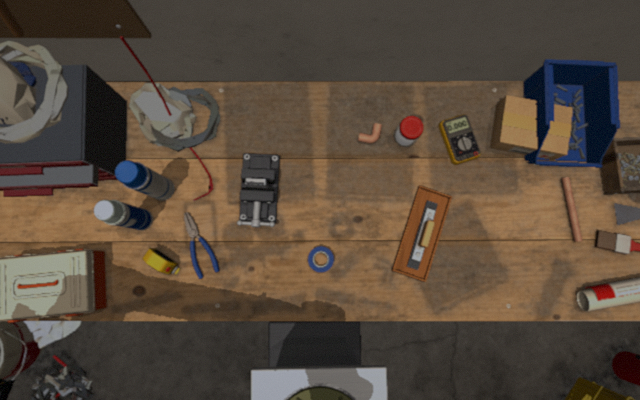

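View pics/side1.png

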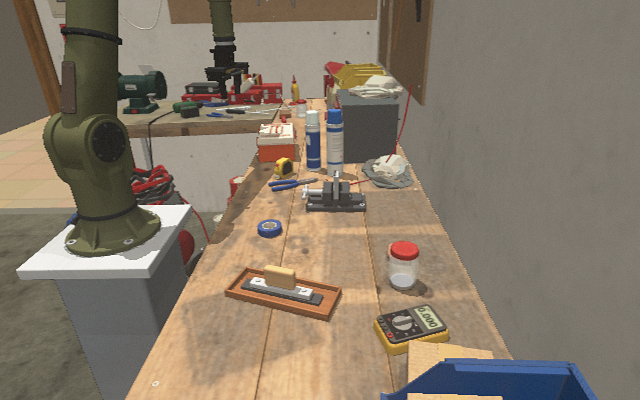

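The cans stand left of the vice at about (150,200) in the top view, so I'm swinging round the near side and above them.

Request:
{"op": "jog_arm", "data": {"increments": [{"tx": -133,"ty": -136,"tz": -30},{"tx": -133,"ty": -136,"tz": -30},{"tx": -133,"ty": -136,"tz": -30},{"tx": -133,"ty": -136,"tz": -30},{"tx": -133,"ty": -136,"tz": -30}]}}

```text
validation failed for argument at $.in...
```

Request:
{"op": "jog_arm", "data": {"increments": [{"tx": -155,"ty": -130},{"tx": -155,"ty": -130},{"tx": -155,"ty": -130},{"tx": -155,"ty": -130},{"tx": -155,"ty": -130}]}}

```text
validation failed for argument at $.in...
```

Request:
{"op": "jog_arm", "data": {"increments": [{"tx": -104,"ty": -167},{"tx": -104,"ty": -167},{"tx": -104,"ty": -167},{"tx": -104,"ty": -167},{"tx": -104,"ty": -167}]}}

```text
validation failed for argument at $.in...
```

Request:
{"op": "jog_arm", "data": {"increments": [{"tx": -66,"ty": -178},{"tx": -66,"ty": -178},{"tx": -66,"ty": -178},{"tx": -66,"ty": -178},{"tx": -66,"ty": -178}]}}

```text
validation failed for argument at $.in...
```

Request:
{"op": "jog_arm", "data": {"increments": [{"tx": -56,"ty": -145,"tz": 30,"wz": 0.028},{"tx": -56,"ty": -145,"tz": 30,"wz": 0.028},{"tx": -56,"ty": -145,"tz": 30,"wz": 0.028},{"tx": -56,"ty": -145,"tz": 30,"wz": 0.028},{"tx": -56,"ty": -145,"tz": 30,"wz": 0.028}]}}

```text
validation failed for argument at $.in...
```

```bash
python3 - <<'E'
from h import *
print(ctrl.get_state()); 
im=shot('wrist','w1.png'); print(vision.spot_in('wrist','file'),vision.spot_in('wrist','file_tray'))
cv2.imwrite('pics/w1.png',im['color'])
E
```

```text
{'time': 0.8, 'joint_positions': array([-1.2548971 ,  0.32096814, -0.070129  ,  1.45048704,  0.02260812,
        1.37078987, -0.05692463]), 'qd': array([ 0.00047892, -0.00264216, -0.00076256,  0.00029273, -0.00057151,
       -0.00087409, -0.00175653]), 'joint_torque': array([ 1.97986092e-04, -4.91032362e+01, -4.03124532e-01, -3.12754297e+01,
       -6.37828396e-02,  3.33042000e-02,  2.87618411e-05]), 'position': array([0.19322308, 0.6206481 , 0.22261398]), 'tool_rot': array([4.72222656e-01, 3.10583664e+00, 2.00932455e-04]), 'ft_force': array([-0.02391447, -0.28957716, -0.26536271]), 'torque': array([-0.00091423, -0.02749452,  0.02607866]), 'grip_force': 0.0, 'grip_width': 1.0004818535674176}
[] []
```

View pics/w1.png

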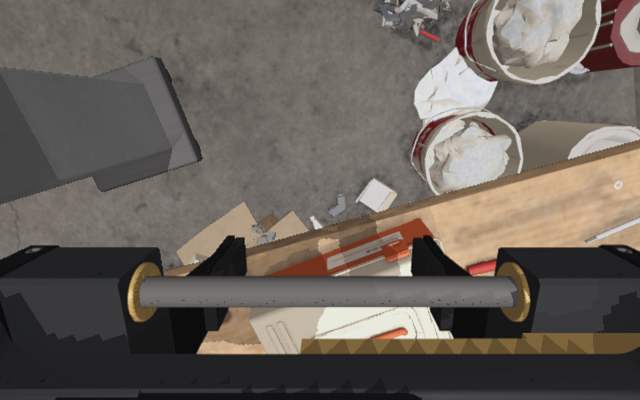

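The rows were refused, probably because every key has to be present. The wrist view still shows the start area: floor, box and bench edge.

Request:
{"op": "jog_arm", "data": {"increments": [{"tx": -133,"ty": -136,"tz": -30,"wx": 0,"wy": 0,"wz": 0,"gripper": 1},{"tx": -133,"ty": -136,"tz": -30,"wx": 0,"wy": 0,"wz": 0,"gripper": 1},{"tx": -133,"ty": -136,"tz": -30,"wx": 0,"wy": 0,"wz": 0,"gripper": 1},{"tx": -133,"ty": -136,"tz": -30,"wx": 0,"wy": 0,"wz": 0,"gripper": 1},{"tx": -133,"ty": -136,"tz": -30,"wx": 0,"wy": 0,"wz": 0,"gripper": 1}]}}

```text
time: 1.37
position: [0.2827, 0.4474, 0.2536]
tool_rot: [0.478, 3.103, 0.0]
ft_force: [0.3, 0.3, -0.0]
grip_width: 0.999
grip_force: 0.0
```

Request:
{"op": "jog_arm", "data": {"increments": [{"tx": -155,"ty": -130,"tz": 0,"wx": 0,"wy": 0,"wz": 0,"gripper": 1},{"tx": -155,"ty": -130,"tz": 0,"wx": 0,"wy": 0,"wz": 0,"gripper": 1},{"tx": -155,"ty": -130,"tz": 0,"wx": 0,"wy": 0,"wz": 0,"gripper": 1},{"tx": -155,"ty": -130,"tz": 0,"wx": 0,"wy": 0,"wz": 0,"gripper": 1},{"tx": -155,"ty": -130,"tz": 0,"wx": 0,"wy": 0,"wz": 0,"gripper": 1}]}}

```text
time: 1.78
position: [0.3906, 0.2782, 0.253]
tool_rot: [0.475, 3.105, 0.001]
ft_force: [0.1, 1.0, 0.8]
grip_width: 0.997
grip_force: 0.0
```

Request:
{"op": "jog_arm", "data": {"increments": [{"tx": -104,"ty": -167,"tz": 0,"wx": 0,"wy": 0,"wz": 0,"gripper": 1},{"tx": -104,"ty": -167,"tz": 0,"wx": 0,"wy": 0,"wz": 0,"gripper": 1},{"tx": -104,"ty": -167,"tz": 0,"wx": 0,"wy": 0,"wz": 0,"gripper": 1},{"tx": -104,"ty": -167,"tz": 0,"wx": 0,"wy": 0,"wz": 0,"gripper": 1},{"tx": -104,"ty": -167,"tz": 0,"wx": 0,"wy": 0,"wz": 0,"gripper": 1}]}}

```text
time: 2.2
position: [0.4394, 0.0866, 0.253]
tool_rot: [0.477, 3.104, 0.0]
ft_force: [0.9, 0.2, 0.4]
grip_width: 0.999
grip_force: 0.0
```

Request:
{"op": "jog_arm", "data": {"increments": [{"tx": -66,"ty": -178,"tz": 0,"wx": 0,"wy": 0,"wz": 0,"gripper": 1},{"tx": -66,"ty": -178,"tz": 0,"wx": 0,"wy": 0,"wz": 0,"gripper": 1},{"tx": -66,"ty": -178,"tz": 0,"wx": 0,"wy": 0,"wz": 0,"gripper": 1},{"tx": -66,"ty": -178,"tz": 0,"wx": 0,"wy": 0,"wz": 0,"gripper": 1},{"tx": -66,"ty": -178,"tz": 0,"wx": 0,"wy": 0,"wz": 0,"gripper": 1}]}}

```text
time: 2.62
position: [0.4484, -0.1043, 0.2532]
tool_rot: [0.481, 3.103, -0.001]
ft_force: [0.4, -0.5, 0.6]
grip_width: 0.995
grip_force: 0.0
```

Request:
{"op": "jog_arm", "data": {"increments": [{"tx": -56,"ty": -145,"tz": 30,"wx": 0,"wy": 0,"wz": 0.028,"gripper": 1},{"tx": -56,"ty": -145,"tz": 30,"wx": 0,"wy": 0,"wz": 0.028,"gripper": 1},{"tx": -56,"ty": -145,"tz": 30,"wx": 0,"wy": 0,"wz": 0.028,"gripper": 1},{"tx": -56,"ty": -145,"tz": 30,"wx": 0,"wy": 0,"wz": 0.028,"gripper": 1},{"tx": -56,"ty": -145,"tz": 30,"wx": 0,"wy": 0,"wz": 0.028,"gripper": 1}]}}

```text
time: 3.03
position: [0.457, -0.2615, 0.222]
tool_rot: [-0.531, -3.096, 0.008]
ft_force: [-0.9, -0.3, 1.3]
grip_width: 1.0
grip_force: 0.0
```

```bash
python3 - <<'E'
from h import *
s=ctrl.get_state();print(s['position'],s['tool_rot'],s['joint_positions'])
im=shot('wrist','w2.png'); print(vision.spot_in('wrist','file')[:1])
E
```

```text
[ 0.45697515 -0.26154035  0.22199188] [-0.53098008 -3.09565987  0.00844657] [-0.41975643  0.05824186  0.9283129   1.78491005 -0.04263399  1.32086702
  1.74929858]
[{'bbox': [319.5, 94.7, 353.3, 246.5], 'conf': 0.58}]
```

View pics/w2.png

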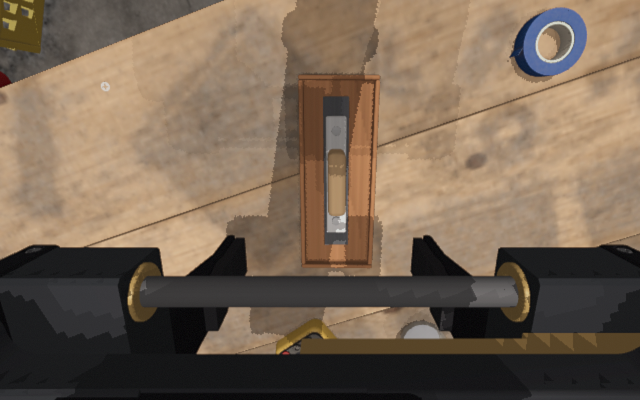

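Wrist view: tray centred at (340,170), blade at u 323–349 and v 97–243, with the grip top about (337,183).

```bash
python3 - <<'E'
from h import *
from scipy.spatial.transform import Rotation as R
np.set_printoptions(precision=4,suppress=True)
s=ctrl.get_state();im=shot('wrist')
g=cv2.cvtColor(im['color'],cv2.COLOR_BGR2GRAY)
# blade (dark) rows near far end / near end
for v in (104,110,238): print(v,[int(x) for x in g[v,312:362]])
def f(u,v,z): return ray_plane(im,u,v,z)
F=[f(*p,.011) for p in [(324,97),(349,97),(347.5,243),(323.5,243)]]
d=(F[0]+F[1]-F[2]-F[3])/2;print('blade',np.mean(F,0),np.linalg.norm(d),np.arctan2(d[1],d[0]))
T=[f(*p,.016) for p in [(300,74),(379.5,76),(375,267),(301.5,266)]]
d=(T[0]+T[1]-T[2]-T[3])/2;print('tray',np.mean(T,0),np.linalg.norm(d),np.arctan2(d[1],d[0]))
M=R.from_rotvec(s['tool_rot']).as_matrix()
print(M, M.T@(np.mean(F,0)-s['position']))
E
```

```text
104 [72, 74, 74, 71, 52, 51, 52, 53, 52, 52, 53, 52, 51, 51, 52, 52, 51, 51, 51, 52, 52, 53, 51, 50, 50, 52, 53, 52, 54, 60, 66, 78, 77, 80, 81, 78, 76, 77, 77, 76, 85, 121, 121, 116, 113, 113, 113, 117, 119, 119]
110 [72, 73, 75, 73, 58, 52, 51, 53, 52, 51, 51, 52, 52, 52, 51, 52, 53, 50, 49, 52, 52, 52, 51, 51, 50, 51, 53, 51, 54, 60, 64, 78, 78, 80, 80, 78, 76, 76, 85, 121, 122, 122, 119, 115, 112, 112, 114, 117, 118, 119]
238 [98, 101, 103, 103, 101, 78, 73, 73, 70, 70, 70, 70, 70, 69, 70, 71, 71, 69, 68, 69, 69, 69, 69, 69, 71, 70, 71, 70, 68, 71, 95, 97, 95, 96, 95, 96, 98, 100, 100, 98, 93, 89, 91, 94, 95, 97, 98, 87, 81, 63]
blade [ 0.4616 -0.2481  0.011 ] 0.16657345235269153 2.8084646689945703
tray [ 0.466  -0.2462  0.016 ] 0.21640796675254492 2.809926179344559
[[-0.945   0.3272 -0.0012]
 [ 0.3272  0.945  -0.0004]
 [ 0.001  -0.0007 -1.    ]] [-0.0007  0.0077  0.2113]
```

```bash
python3 - <<'E'
from h import *
from scipy.spatial.transform import Rotation as R
np.set_printoptions(precision=4,suppress=True)
s=ctrl.get_state();im=shot('wrist')
c=im['color'].astype(int);sat=c.max(2)-c.min(2)
m=((sat<25)).astype(np.uint8)[70:262,302:365]
m=cv2.morphologyEx(m,cv2.MORPH_CLOSE,np.ones((25,15),np.uint8));m=cv2.morphologyEx(m,cv2.MORPH_OPEN,np.ones((9,9),np.uint8))
n,l,st,_=cv2.connectedComponentsWithStats(m);k=1+np.argmax(st[1:,4]);print(st[k]+[302,70,0,0,0])
ct=cv2.findContours((l==k).astype(np.uint8),0,2)[0][0]
r=cv2.minAreaRect(ct);P=cv2.boxPoints(r)+[302,70];print(P)
W=np.array([ray_plane(im,u,v,.011) for u,v in P]);print(W,W.mean(0))
for a in (W[1]-W[0],W[2]-W[1]):print(np.linalg.norm(a),np.arctan2(a[1],a[0]))
M=R.from_rotvec(s['tool_rot']).as_matrix()
print(s['position'],s['tool_rot'],M.T@(W.mean(0)-s['position']))
E
```

```text
[ 315   97   26   54 1380]
[[315.  97.]
 [340.  97.]
 [340. 150.]
 [315. 150.]]
[[ 0.3763 -0.2407  0.011 ]
 [ 0.3848 -0.2157  0.011 ]
 [ 0.4378 -0.2333  0.011 ]
 [ 0.4289 -0.2594  0.011 ]] [ 0.4069 -0.2373  0.011 ]
0.02640184456849192 1.2413094052749762
0.05585220334053635 -0.3199176944744449
[ 0.4593 -0.2535  0.2224] [-0.5163 -3.0983 -0.0008] [ 0.0546 -0.0018  0.2115]
```

Request:
{"op": "jog_arm", "data": {"increments": [{"tx": -1.7,"ty": -1.2,"tz": 35,"wx": 0,"wy": 0,"wz": 0,"gripper": 1},{"tx": -1.7,"ty": -1.2,"tz": 70,"wx": 0,"wy": 0,"wz": 0,"gripper": 0.6},{"tx": -1.7,"ty": -1.2,"tz": 105,"wx": 0,"wy": 0,"wz": 0,"gripper": 0.6},{"tx": -1.7,"ty": -1.2,"tz": 135,"wx": 0,"wy": 0,"wz": 0,"gripper": 0.6},{"tx": -1.7,"ty": -1.2,"tz": 160,"wx": 0,"wy": 0,"wz": 0,"gripper": 0.6}]}}

```text
time: 3.65
position: [0.4606, -0.2527, 0.0606]
tool_rot: [-0.51, -3.099, -0.004]
ft_force: [0.2, -0.3, 0.2]
grip_width: 0.78
grip_force: 0.0
```

Request:
{"op": "jog_arm", "data": {"increments": [{"tx": 0,"ty": 0,"tz": 15,"wx": 0,"wy": 0,"wz": 0,"gripper": 0.6},{"tx": 0,"ty": 0,"tz": 26,"wx": 0,"wy": 0,"wz": 0,"gripper": 0.6},{"tx": 0,"ty": 0,"tz": 33,"wx": 0,"wy": 0,"wz": 0,"gripper": 0.6},{"tx": 0,"ty": 0,"tz": 33,"wx": 0,"wy": 0,"wz": 0,"gripper": 0.6},{"tx": 0,"ty": 0,"tz": 33,"wx": 0,"wy": 0,"wz": 0,"gripper": 0.6}]}}

```text
time: 4.07
position: [0.4613, -0.2553, 0.0302]
tool_rot: [0.514, 3.098, 0.001]
ft_force: [0.4, 0.2, 0.2]
grip_width: 0.601
grip_force: 0.0
```

```bash
python3 - <<'E'
from h import *
s=ctrl.get_state();print(s['position'],s['tool_rot'],s['joint_positions'],s['ft_force'],s['time'])
im=shot('wrist','w3.png')
E
```

```text
[ 0.46132753 -0.25528536  0.03022282] [5.13940664e-01 3.09810026e+00 5.34218058e-04] [-0.29592236  0.33178     0.86059604  1.986259   -0.30799572  0.95628388
  1.96001651] [0.3598831  0.16486041 0.24306922] 4.0667
```

View pics/w3.png

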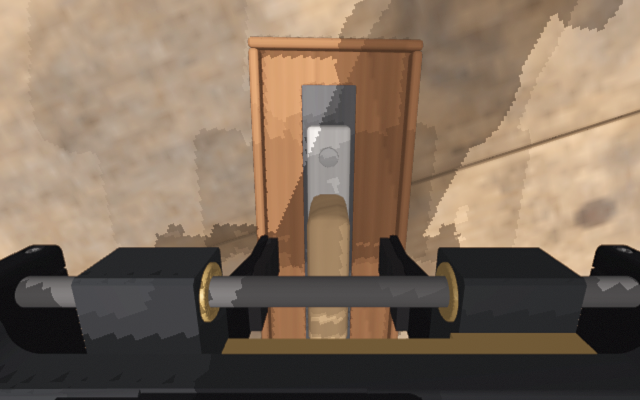

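The grip at u≈328 is centred between the fingers (268–385), and the file is aligned with the tool, so I'm closing.

Request:
{"op": "jog_arm", "data": {"increments": [{"tx": 0,"ty": 0,"tz": 0,"wx": 0,"wy": 0,"wz": 0,"gripper": 0},{"tx": 0,"ty": 0,"tz": 0,"wx": 0,"wy": 0,"wz": 0,"gripper": 0},{"tx": 0,"ty": 0,"tz": 0,"wx": 0,"wy": 0,"wz": 0,"gripper": 0},{"tx": 0,"ty": 0,"tz": 0,"wx": 0,"wy": 0,"wz": 0,"gripper": 0},{"tx": 0,"ty": 0,"tz": 0,"wx": 0,"wy": 0,"wz": 0,"gripper": 0}], "grip_force": 58}}

```text
time: 4.53
position: [0.4607, -0.2557, 0.0298]
tool_rot: [0.516, 3.099, 0.0]
ft_force: [-0.1, -0.8, 0.2]
grip_width: 0.305
grip_force: 0.0
```

Request:
{"op": "jog_arm", "data": {"increments": [{"tx": 0,"ty": 0,"tz": 0,"wx": 0,"wy": 0,"wz": 0,"gripper": 0},{"tx": 0,"ty": 0,"tz": 0,"wx": 0,"wy": 0,"wz": 0,"gripper": 0},{"tx": 0,"ty": 0,"tz": 0,"wx": 0,"wy": 0,"wz": 0,"gripper": 0},{"tx": 0,"ty": 0,"tz": 0,"wx": 0,"wy": 0,"wz": 0,"gripper": 0},{"tx": 0,"ty": 0,"tz": 0,"wx": 0,"wy": 0,"wz": 0,"gripper": 0}]}}

```text
time: 4.95
position: [0.4606, -0.2556, 0.0296]
tool_rot: [0.516, 3.099, 0.0]
ft_force: [-0.8, 0.8, 1.1]
grip_width: 0.207
grip_force: 58.0
```

```bash
python3 - <<'E'
from h import *
from scipy.spatial.transform import Rotation as R
s=ctrl.get_state();print(s['position'],s['ft_force'],s['grip_width']*87,s['grip_force'],s['time'])
M=R.from_rotvec(s['tool_rot']).as_matrix();print(M, np.arctan2(M[1,0],M[0,0])-np.pi)
E
```

```text
[ 0.46057922 -0.25562138  0.02958597] [-0.7966953   0.79676373  1.06057977] 18.000457174168126 57.993947295472026 4.95
[[-9.46140154e-01  3.23757327e-01  4.18684289e-05]
 [ 3.23757329e-01  9.46140146e-01  1.22848414e-04]
 [ 1.59672792e-07  1.29787029e-04 -9.99999992e-01]] -0.32969802176926777
```

File gripped at 18.0 mm, with the face 24.6 mm below the TCP. Lifting it and carrying it to the vice.

Request:
{"op": "jog_arm", "data": {"increments": [{"tx": 0,"ty": 0,"tz": -15,"wx": 0,"wy": 0,"wz": 0,"gripper": 0},{"tx": 0,"ty": 0,"tz": -45,"wx": 0,"wy": 0,"wz": 0,"gripper": 0},{"tx": 0,"ty": 0,"tz": -85,"wx": 0,"wy": 0,"wz": 0,"gripper": 0},{"tx": 0,"ty": 0,"tz": -125,"wx": 0,"wy": 0,"wz": 0,"gripper": 0},{"tx": 0,"ty": 0,"tz": -150,"wx": 0,"wy": 0,"wz": 0,"gripper": 0}]}}

```text
time: 5.37
position: [0.4609, -0.2566, 0.1824]
tool_rot: [0.517, 3.096, -0.001]
ft_force: [2.0, 0.1, -2.6]
grip_width: 0.206
grip_force: 58.0
```

Request:
{"op": "jog_arm", "data": {"increments": [{"tx": 2,"ty": 20,"tz": 0,"wx": 0,"wy": 0,"wz": 0,"gripper": 0},{"tx": 6,"ty": 55,"tz": 0,"wx": 0,"wy": 0,"wz": 0,"gripper": 0},{"tx": 11,"ty": 95,"tz": 0,"wx": 0,"wy": 0,"wz": 0,"gripper": 0},{"tx": 16,"ty": 135,"tz": 0,"wx": 0,"wy": 0,"wz": 0,"gripper": 0},{"tx": 21,"ty": 175,"tz": 0,"wx": 0,"wy": 0,"wz": 0,"gripper": 0}]}}

```text
time: 5.78
position: [0.4966, -0.0816, 0.179]
tool_rot: [-0.517, -3.098, -0.001]
ft_force: [0.8, -0.1, -3.6]
grip_width: 0.201
grip_force: 58.0
```

Request:
{"op": "jog_arm", "data": {"increments": [{"tx": 5,"ty": 40,"tz": 0,"wx": 0,"wy": 0,"wz": -0.06,"gripper": 0},{"tx": 10,"ty": 80,"tz": 0,"wx": 0,"wy": 0,"wz": -0.12,"gripper": 0},{"tx": 15,"ty": 120,"tz": 0,"wx": 0,"wy": 0,"wz": -0.18,"gripper": 0},{"tx": 20,"ty": 155,"tz": 0,"wx": 0,"wy": 0,"wz": -0.24,"gripper": 0},{"tx": 23,"ty": 185,"tz": 0,"wx": 0,"wy": 0,"wz": -0.29,"gripper": 0}]}}

```text
time: 6.2
position: [0.5345, 0.1025, 0.1785]
tool_rot: [-0.054, -3.139, -0.001]
ft_force: [0.3, -0.6, -2.3]
grip_width: 0.205
grip_force: 58.0
```

```bash
cat > st.py <<'E'
from h import *
from scipy.spatial.transform import Rotation as R
s=ctrl.get_state();M=R.from_rotvec(s['tool_rot']).as_matrix()
np.set_printoptions(precision=4,suppress=True)
print('t',s['time'],'pos',s['position'],'F',s['ft_force'],'T',s['torque'],'yaw',np.arctan2(M[1,0],M[0,0])-np.pi,'grip',s['grip_width']*87,s['grip_force'],'tilt',M[2])
E
python3 st.py; python3 - <<'E'
from h import *
print(ctrl.get_state()['joint_positions'])
im=shot('wrist','w4.png');im=shot('top','t4.png')
i=im['color'][130:260,200:320];w=cv2.imread('pics/w4.png')
cv2.imwrite('pics/c4.png',np.vstack([cv2.resize(w,(480,300)),cv2.resize(i,(480,300)*1 if 0 else (277,300),interpolation=cv2.INTER_CUBIC).copy() if 0 else np.pad(cv2.resize(i,(277,300),interpolation=cv2.INTER_CUBIC),((0,0),(0,203),(0,0)))]))
E
```

```text
t 6.2 pos [0.5345 0.1025 0.1785] F [ 0.2971 -0.571  -2.3001] T [-0.0215 -0.0088  0.0161] yaw -0.03444921669795287 grip 17.849721722627393 57.99196564592421 tilt [ 0.0019  0.0004 -1.    ]
[-0.80977449  0.13390858  0.624419    1.79403121 -0.0833943   1.2415398
  1.37389203]
```

View pics/c4.png

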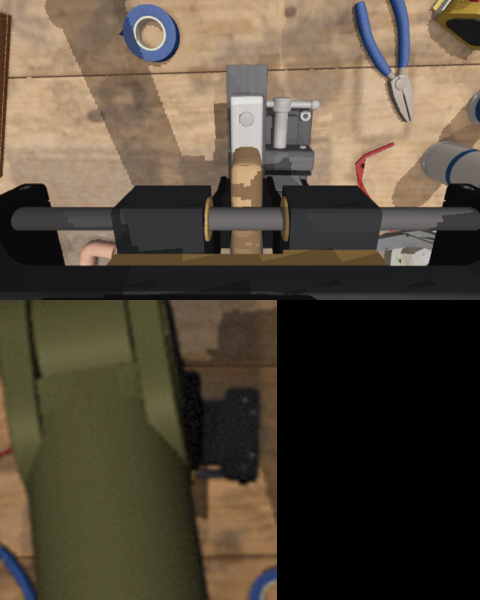

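The wrist view shows the screw running parallel to the file, with the vice just left of it in y (crop (285,130)). Next I line up over the bar and come down to just above it.

Request:
{"op": "jog_arm", "data": {"increments": [{"tx": -3,"ty": 20,"tz": 5,"wx": 0,"wy": 0,"wz": 0,"gripper": 0},{"tx": -5,"ty": 38.5,"tz": 15,"wx": 0,"wy": 0,"wz": 0.005,"gripper": 0},{"tx": -5,"ty": 38.5,"tz": 28,"wx": 0,"wy": 0,"wz": 0.005,"gripper": 0},{"tx": -5,"ty": 38.5,"tz": 38,"wx": 0,"wy": 0,"wz": 0.005,"gripper": 0},{"tx": -5,"ty": 38.5,"tz": 38,"wx": 0,"wy": 0,"wz": 0.005,"gripper": 0}]}}

```text
time: 6.72
position: [0.5399, 0.1356, 0.1385]
tool_rot: [-0.072, -3.136, 0.005]
ft_force: [-0.9, -0.6, -3.5]
grip_width: 0.201
grip_force: 58.0
```

```bash
python3 st.py; python3 - <<'E'
from h import *
im=shot('side','s5.png')
cv2.imwrite('pics/s5c.png',cv2.resize(im['color'][120:220,270:400],(780,600),interpolation=cv2.INTER_CUBIC))
E
```

```text
t 6.7167 pos [0.5399 0.1356 0.1385] F [-0.883 -0.586 -3.483] T [-0.0241  0.092   0.0414] yaw -0.04622841821118717 grip 17.498387563988516 57.99204711802304 tilt [ 0.005  -0.0035 -1.    ]
```

View pics/s5c.png

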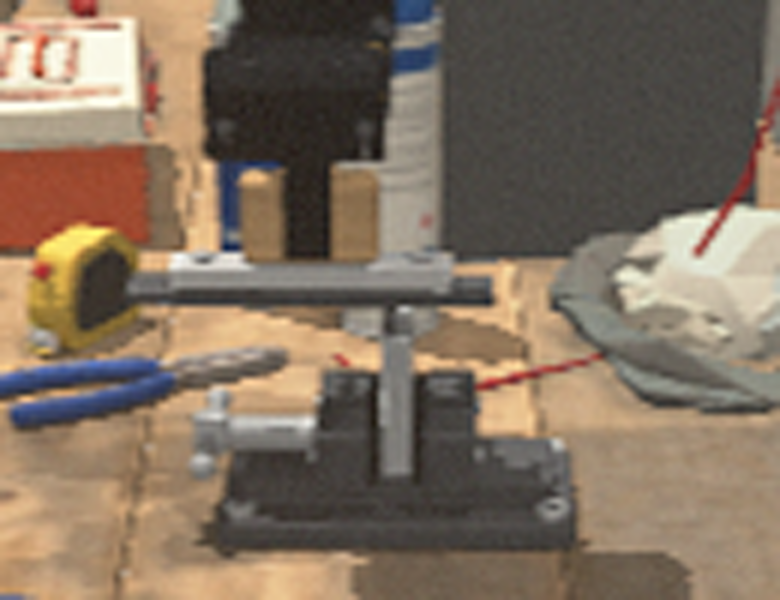

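Request:
{"op": "jog_arm", "data": {"increments": [{"tx": 0,"ty": 0,"tz": 1,"wx": 0,"wy": 0,"wz": 0,"gripper": 0},{"tx": 0,"ty": 0,"tz": 2,"wx": 0,"wy": 0,"wz": 0,"gripper": 0},{"tx": 0,"ty": 0,"tz": 3,"wx": 0,"wy": 0,"wz": 0,"gripper": 0},{"tx": 0,"ty": 0,"tz": 4,"wx": 0,"wy": 0,"wz": 0,"gripper": 0},{"tx": 0,"ty": 0,"tz": 4,"wx": 0,"wy": 0,"wz": 0,"gripper": 0}]}}

```text
time: 7.18
position: [0.5421, 0.1373, 0.1378]
tool_rot: [0.071, 3.14, 0.001]
ft_force: [0.2, -0.3, -4.2]
grip_width: 0.201
grip_force: 58.0
```

Request:
{"op": "jog_arm", "data": {"increments": [{"tx": 0,"ty": 0,"tz": 0.5,"wx": 0,"wy": 0,"wz": 0,"gripper": 0},{"tx": 0,"ty": 0,"tz": 1,"wx": 0,"wy": 0,"wz": 0,"gripper": 0},{"tx": 0,"ty": 0,"tz": 1.5,"wx": 0,"wy": 0,"wz": 0,"gripper": 0},{"tx": 0,"ty": 0,"tz": 2,"wx": 0,"wy": 0,"wz": 0,"gripper": 0},{"tx": 0,"ty": 0,"tz": 2,"wx": 0,"wy": 0,"wz": 0,"gripper": 0}]}}

```text
time: 7.6
position: [0.5419, 0.1375, 0.1355]
tool_rot: [-0.07, -3.141, -0.0]
ft_force: [-0.2, -0.1, -3.4]
grip_width: 0.2
grip_force: 58.0
```

```bash
python3 st.py
```

```text
t 7.6 pos [0.5419 0.1375 0.1355] F [-0.1969 -0.0854 -3.4173] T [ 0.0203 -0.0236 -0.0019] yaw -0.04474590045082971 grip 17.440833151355204 57.99226342700422 tilt [ 0.0001  0.     -1.    ]
```

Request:
{"op": "jog_arm", "data": {"increments": [{"tx": 0,"ty": 0,"tz": 0.5,"wx": 0,"wy": 0,"wz": 0,"gripper": 0},{"tx": 0,"ty": 0,"tz": 1,"wx": 0,"wy": 0,"wz": 0,"gripper": 0},{"tx": 0,"ty": 0,"tz": 1.5,"wx": 0,"wy": 0,"wz": 0,"gripper": 0},{"tx": 0,"ty": 0,"tz": 2,"wx": 0,"wy": 0,"wz": 0,"gripper": 0},{"tx": 0,"ty": 0,"tz": 2,"wx": 0,"wy": 0,"wz": 0,"gripper": 0}]}}

```text
time: 8.02
position: [0.5419, 0.1374, 0.1334]
tool_rot: [-0.07, -3.141, 0.0]
ft_force: [-1.0, 0.4, -4.4]
grip_width: 0.2
grip_force: 58.0
```

Request:
{"op": "jog_arm", "data": {"increments": [{"tx": 0,"ty": 0,"tz": 0.5,"wx": 0,"wy": 0,"wz": 0,"gripper": 0},{"tx": 0,"ty": 0,"tz": 1,"wx": 0,"wy": 0,"wz": 0,"gripper": 0},{"tx": 0,"ty": 0,"tz": 1,"wx": 0,"wy": 0,"wz": 0,"gripper": 0},{"tx": 0,"ty": 0,"tz": 1,"wx": 0,"wy": 0,"wz": 0,"gripper": 0},{"tx": 0,"ty": 0,"tz": 1,"wx": 0,"wy": 0,"wz": 0,"gripper": 0}]}}

```text
time: 8.43
position: [0.542, 0.1375, 0.1326]
tool_rot: [0.07, 3.141, 0.0]
ft_force: [0.5, 0.1, -4.2]
grip_width: 0.205
grip_force: 58.0
```

Request:
{"op": "jog_arm", "data": {"increments": [{"tx": 0,"ty": 0,"tz": 0.5,"wx": 0,"wy": 0,"wz": 0,"gripper": 0},{"tx": 0,"ty": 0,"tz": 1,"wx": 0,"wy": 0,"wz": 0,"gripper": 0},{"tx": 0,"ty": 0,"tz": 1.5,"wx": 0,"wy": 0,"wz": 0,"gripper": 0},{"tx": 0,"ty": 0,"tz": 1.5,"wx": 0,"wy": 0,"wz": 0,"gripper": 0},{"tx": 0,"ty": 0,"tz": 1.5,"wx": 0,"wy": 0,"wz": 0,"gripper": 0}]}}

```text
time: 8.85
position: [0.542, 0.1374, 0.131]
tool_rot: [0.07, 3.141, 0.0]
ft_force: [0.8, -0.7, -3.7]
grip_width: 0.199
grip_force: 58.0
```

Request:
{"op": "jog_arm", "data": {"increments": [{"tx": 0,"ty": 0,"tz": 0.5,"wx": 0,"wy": 0,"wz": 0,"gripper": 0},{"tx": 0,"ty": 0,"tz": 1,"wx": 0,"wy": 0,"wz": 0,"gripper": 0},{"tx": 0,"ty": 0,"tz": 1.5,"wx": 0,"wy": 0,"wz": 0,"gripper": 0},{"tx": 0,"ty": 0,"tz": 1.5,"wx": 0,"wy": 0,"wz": 0,"gripper": 0},{"tx": 0,"ty": 0,"tz": 1.5,"wx": 0,"wy": 0,"wz": 0,"gripper": 0}]}}

```text
time: 9.27
position: [0.542, 0.1374, 0.1295]
tool_rot: [-0.07, -3.141, -0.0]
ft_force: [0.4, 0.2, -3.5]
grip_width: 0.202
grip_force: 58.0
```

Request:
{"op": "jog_arm", "data": {"increments": [{"tx": 0,"ty": 0,"tz": 0.5,"wx": 0,"wy": 0,"wz": 0,"gripper": 0},{"tx": 0,"ty": 0,"tz": 1,"wx": 0,"wy": 0,"wz": 0,"gripper": 0},{"tx": 0,"ty": 0,"tz": 1.5,"wx": 0,"wy": 0,"wz": 0,"gripper": 0},{"tx": 0,"ty": 0,"tz": 1.5,"wx": 0,"wy": 0,"wz": 0,"gripper": 0},{"tx": 0,"ty": 0,"tz": 1.5,"wx": 0,"wy": 0,"wz": 0,"gripper": 0}]}}

```text
time: 9.68
position: [0.542, 0.1375, 0.128]
tool_rot: [-0.07, -3.141, -0.0]
ft_force: [-0.3, 0.8, -4.2]
grip_width: 0.204
grip_force: 58.0
```

Request:
{"op": "jog_arm", "data": {"increments": [{"tx": 0,"ty": 0,"tz": 0.5,"wx": 0,"wy": 0,"wz": 0,"gripper": 0},{"tx": 0,"ty": 0,"tz": 1,"wx": 0,"wy": 0,"wz": 0,"gripper": 0},{"tx": 0,"ty": 0,"tz": 1.5,"wx": 0,"wy": 0,"wz": 0,"gripper": 0},{"tx": 0,"ty": 0,"tz": 1.5,"wx": 0,"wy": 0,"wz": 0,"gripper": 0},{"tx": 0,"ty": 0,"tz": 1.5,"wx": 0,"wy": 0,"wz": 0,"gripper": 0}]}}

```text
time: 10.1
position: [0.542, 0.1375, 0.1265]
tool_rot: [-0.07, -3.141, -0.0]
ft_force: [0.0, 0.5, -3.7]
grip_width: 0.206
grip_force: 58.0
```

Request:
{"op": "jog_arm", "data": {"increments": [{"tx": 0,"ty": 0,"tz": 0.5,"wx": 0,"wy": 0,"wz": 0,"gripper": 0},{"tx": 0,"ty": 0,"tz": 1,"wx": 0,"wy": 0,"wz": 0,"gripper": 0},{"tx": 0,"ty": 0,"tz": 1,"wx": 0,"wy": 0,"wz": 0,"gripper": 0},{"tx": 0,"ty": 0,"tz": 1,"wx": 0,"wy": 0,"wz": 0,"gripper": 0},{"tx": 0,"ty": 0,"tz": 1,"wx": 0,"wy": 0,"wz": 0,"gripper": 0}]}}

```text
time: 10.52
position: [0.5422, 0.1375, 0.1259]
tool_rot: [0.07, 3.14, 0.0]
ft_force: [-0.9, 0.3, -1.1]
grip_width: 0.199
grip_force: 58.0
```

Contact found: burr top at z ≈ 0.101 (TCP 0.126). Stroke 1, sliding slowly forward (tool −x) and building up the load.

Request:
{"op": "jog_arm", "data": {"increments": [{"tx": -2,"ty": 0,"tz": 0.2,"wx": 0,"wy": 0,"wz": 0,"gripper": 0},{"tx": -4.5,"ty": 0,"tz": 0.4,"wx": 0,"wy": 0,"wz": 0,"gripper": 0},{"tx": -7,"ty": 0,"tz": 0.6,"wx": 0,"wy": 0,"wz": 0,"gripper": 0},{"tx": -9.5,"ty": 0,"tz": 0.7,"wx": 0,"wy": 0,"wz": 0,"gripper": 0},{"tx": -12,"ty": 0,"tz": 0.8,"wx": 0,"wy": 0,"wz": 0,"gripper": 0}]}}

```text
time: 10.93
position: [0.5502, 0.1372, 0.1257]
tool_rot: [-0.069, -3.131, -0.001]
ft_force: [-16.9, -1.4, 17.6]
grip_width: 0.201
grip_force: 58.0
```

Request:
{"op": "jog_arm", "data": {"increments": [{"tx": -2.5,"ty": 0,"tz": -0.4,"wx": 0,"wy": 0,"wz": 0,"gripper": 0},{"tx": -5,"ty": 0,"tz": -0.5,"wx": 0,"wy": 0,"wz": 0,"gripper": 0},{"tx": -7.5,"ty": 0,"tz": -0.45,"wx": 0,"wy": 0,"wz": 0,"gripper": 0},{"tx": -10,"ty": 0,"tz": -0.4,"wx": 0,"wy": 0,"wz": 0,"gripper": 0},{"tx": -12.5,"ty": 0,"tz": -0.35,"wx": 0,"wy": 0,"wz": 0,"gripper": 0}]}}

```text
time: 11.35
position: [0.5635, 0.1369, 0.1254]
tool_rot: [-0.069, -3.133, -0.001]
ft_force: [-10.3, -0.8, 9.4]
grip_width: 0.208
grip_force: 58.0
```

Request:
{"op": "jog_arm", "data": {"increments": [{"tx": -2.5,"ty": 0,"tz": 0,"wx": 0,"wy": 0,"wz": 0,"gripper": 0},{"tx": -5,"ty": 0,"tz": 0.05,"wx": 0,"wy": 0,"wz": 0,"gripper": 0},{"tx": -7.5,"ty": 0,"tz": 0.1,"wx": 0,"wy": 0,"wz": 0,"gripper": 0},{"tx": -10,"ty": 0,"tz": 0.15,"wx": 0,"wy": 0,"wz": 0,"gripper": 0},{"tx": -12.5,"ty": 0,"tz": 0.2,"wx": 0,"wy": 0,"wz": 0,"gripper": 0}]}}

```text
time: 11.77
position: [0.577, 0.1365, 0.1251]
tool_rot: [-0.069, -3.136, -0.001]
ft_force: [-8.0, 0.8, 6.7]
grip_width: 0.201
grip_force: 58.0
```

Request:
{"op": "jog_arm", "data": {"increments": [{"tx": -2.5,"ty": 0,"tz": 0.05,"wx": 0,"wy": 0,"wz": 0,"gripper": 0},{"tx": -5,"ty": 0,"tz": 0.1,"wx": 0,"wy": 0,"wz": 0,"gripper": 0},{"tx": -7.5,"ty": 0,"tz": 0.15,"wx": 0,"wy": 0,"wz": 0,"gripper": 0},{"tx": -10,"ty": 0,"tz": 0.2,"wx": 0,"wy": 0,"wz": 0,"gripper": 0},{"tx": -12.5,"ty": 0,"tz": 0.25,"wx": 0,"wy": 0,"wz": 0,"gripper": 0}]}}

```text
time: 12.18
position: [0.5895, 0.1359, 0.1248]
tool_rot: [-0.069, -3.136, -0.001]
ft_force: [-7.8, -0.5, 6.5]
grip_width: 0.2
grip_force: 58.0
```

Request:
{"op": "jog_arm", "data": {"increments": [{"tx": -2.5,"ty": 0,"tz": 0.05,"wx": 0,"wy": 0,"wz": 0,"gripper": 0},{"tx": -5,"ty": 0,"tz": 0.1,"wx": 0,"wy": 0,"wz": 0,"gripper": 0},{"tx": -7.5,"ty": 0,"tz": 0.15,"wx": 0,"wy": 0,"wz": 0,"gripper": 0},{"tx": -10,"ty": 0,"tz": 0.2,"wx": 0,"wy": 0,"wz": 0,"gripper": 0},{"tx": -12.5,"ty": 0,"tz": 0.25,"wx": 0,"wy": 0,"wz": 0,"gripper": 0}]}}

```text
time: 12.6
position: [0.602, 0.1354, 0.1244]
tool_rot: [-0.069, -3.136, -0.001]
ft_force: [-7.5, 1.2, 6.6]
grip_width: 0.201
grip_force: 58.0
```

Request:
{"op": "jog_arm", "data": {"increments": [{"tx": -2.5,"ty": 0,"tz": 0.05,"wx": 0,"wy": 0,"wz": 0,"gripper": 0},{"tx": -5,"ty": 0,"tz": 0.1,"wx": 0,"wy": 0,"wz": 0,"gripper": 0},{"tx": -7.5,"ty": 0,"tz": 0.15,"wx": 0,"wy": 0,"wz": 0,"gripper": 0},{"tx": -10,"ty": 0,"tz": 0.2,"wx": 0,"wy": 0,"wz": 0,"gripper": 0},{"tx": -12.5,"ty": 0,"tz": 0.25,"wx": 0,"wy": 0,"wz": 0,"gripper": 0}]}}

```text
time: 13.02
position: [0.6147, 0.1348, 0.124]
tool_rot: [-0.069, -3.136, -0.001]
ft_force: [-7.0, 0.9, 4.8]
grip_width: 0.2
grip_force: 58.0
```

Request:
{"op": "jog_arm", "data": {"increments": [{"tx": -2.5,"ty": 0,"tz": 0.05,"wx": 0,"wy": 0,"wz": 0,"gripper": 0},{"tx": -5,"ty": 0,"tz": 0.1,"wx": 0,"wy": 0,"wz": 0,"gripper": 0},{"tx": -7.5,"ty": 0,"tz": 0.15,"wx": 0,"wy": 0,"wz": 0,"gripper": 0},{"tx": -10,"ty": 0,"tz": 0.2,"wx": 0,"wy": 0,"wz": 0,"gripper": 0},{"tx": -12.5,"ty": 0,"tz": 0.25,"wx": 0,"wy": 0,"wz": 0,"gripper": 0}]}}

```text
time: 13.43
position: [0.6272, 0.1341, 0.1237]
tool_rot: [-0.069, -3.136, -0.001]
ft_force: [-6.5, 0.1, 3.9]
grip_width: 0.202
grip_force: 58.0
```

Request:
{"op": "jog_arm", "data": {"increments": [{"tx": -2,"ty": 0,"tz": -2,"wx": 0,"wy": 0,"wz": 0,"gripper": 0},{"tx": -3,"ty": 0,"tz": -10,"wx": 0,"wy": 0,"wz": 0,"gripper": 0},{"tx": -3,"ty": 0,"tz": -22,"wx": 0,"wy": 0,"wz": 0,"gripper": 0},{"tx": -3,"ty": 0,"tz": -29,"wx": 0,"wy": 0,"wz": 0,"gripper": 0},{"tx": -3,"ty": 0,"tz": -29,"wx": 0,"wy": 0,"wz": 0,"gripper": 0}]}}

```text
time: 13.85
position: [0.6338, 0.1335, 0.1558]
tool_rot: [0.071, 3.136, 0.002]
ft_force: [0.1, -0.4, -2.4]
grip_width: 0.2
grip_force: 58.0
```

```bash
python3 st.py
```

```text
t 13.85 pos [0.6338 0.1335 0.1558] F [ 0.0721 -0.3865 -2.4491] T [ 0.029  -0.0523  0.0341] yaw -0.04498693260900577 grip 17.40921214140799 57.992149321362376 tilt [-0.0048  0.0014 -1.    ]
```

Stroke 1 took off about 2.2 mm under roughly 10 N (one short 21 N peak at the start). The file is lifted nearly 3 cm clear, so I'm returning it.

Request:
{"op": "jog_arm", "data": {"increments": [{"tx": 20,"ty": 0,"tz": 0,"wx": 0,"wy": 0,"wz": 0,"gripper": 0},{"tx": 50,"ty": 0,"tz": 0,"wx": 0,"wy": 0,"wz": 0,"gripper": 0},{"tx": 78,"ty": 0,"tz": 0,"wx": 0,"wy": 0,"wz": 0,"gripper": 0},{"tx": 90,"ty": 0,"tz": 0,"wx": 0,"wy": 0,"wz": 0,"gripper": 0},{"tx": 90,"ty": 0,"tz": 0,"wx": 0,"wy": 0,"wz": 0,"gripper": 0}]}}

```text
time: 14.27
position: [0.5392, 0.1382, 0.1529]
tool_rot: [-0.068, -3.139, -0.003]
ft_force: [-0.6, -0.1, -3.3]
grip_width: 0.202
grip_force: 58.0
```

Request:
{"op": "jog_arm", "data": {"increments": [{"tx": 0,"ty": 0,"tz": 10,"wx": 0,"wy": 0,"wz": 0,"gripper": 0},{"tx": 0,"ty": 0,"tz": 20,"wx": 0,"wy": 0,"wz": 0,"gripper": 0},{"tx": 0,"ty": 0,"tz": 25,"wx": 0,"wy": 0,"wz": 0,"gripper": 0},{"tx": 0,"ty": 0,"tz": 27,"wx": 0,"wy": 0,"wz": 0,"gripper": 0},{"tx": 0,"ty": 0,"tz": 27,"wx": 0,"wy": 0,"wz": 0,"gripper": 0}]}}

```text
time: 14.68
position: [0.5423, 0.1369, 0.125]
tool_rot: [-0.072, -3.14, 0.002]
ft_force: [-0.2, 0.0, -4.2]
grip_width: 0.203
grip_force: 58.0
```

```bash
python3 st.py
```

```text
t 14.6833 pos [0.5423 0.1369 0.125 ] F [-0.1902  0.003  -4.1839] T [0.0202 0.0164 0.0549] yaw -0.045544961421206676 grip 17.650979115567903 57.992186257615685 tilt [ 0.0008 -0.0014 -1.    ]
```

Request:
{"op": "jog_arm", "data": {"increments": [{"tx": 0,"ty": 0,"tz": 0.8,"wx": 0,"wy": 0,"wz": 0,"gripper": 0},{"tx": 0,"ty": 0,"tz": 1.3,"wx": 0,"wy": 0,"wz": 0,"gripper": 0},{"tx": 0,"ty": 0,"tz": 1.8,"wx": 0,"wy": 0,"wz": 0,"gripper": 0},{"tx": 0,"ty": 0,"tz": 1.8,"wx": 0,"wy": 0,"wz": 0,"gripper": 0},{"tx": 0,"ty": 0,"tz": 1.8,"wx": 0,"wy": 0,"wz": 0,"gripper": 0}]}}

```text
time: 15.1
position: [0.5423, 0.1374, 0.1244]
tool_rot: [0.07, 3.14, 0.0]
ft_force: [0.6, -1.2, -2.1]
grip_width: 0.2
grip_force: 58.0
```

Request:
{"op": "jog_arm", "data": {"increments": [{"tx": -2,"ty": 0,"tz": 0.1,"wx": 0,"wy": 0,"wz": 0,"gripper": 0},{"tx": -4.5,"ty": 0,"tz": 0.2,"wx": 0,"wy": 0,"wz": 0,"gripper": 0},{"tx": -7,"ty": 0,"tz": 0.25,"wx": 0,"wy": 0,"wz": 0,"gripper": 0},{"tx": -9.5,"ty": 0,"tz": 0.3,"wx": 0,"wy": 0,"wz": 0,"gripper": 0},{"tx": -12,"ty": 0,"tz": 0.3,"wx": 0,"wy": 0,"wz": 0,"gripper": 0}]}}

```text
time: 15.52
position: [0.5532, 0.1373, 0.1242]
tool_rot: [-0.07, -3.139, -0.001]
ft_force: [-5.4, -0.1, 3.6]
grip_width: 0.205
grip_force: 58.0
```

Request:
{"op": "jog_arm", "data": {"increments": [{"tx": -2.5,"ty": 0,"tz": 0.1,"wx": 0,"wy": 0,"wz": 0,"gripper": 0},{"tx": -5,"ty": 0,"tz": 0.2,"wx": 0,"wy": 0,"wz": 0,"gripper": 0},{"tx": -7.5,"ty": 0,"tz": 0.25,"wx": 0,"wy": 0,"wz": 0,"gripper": 0},{"tx": -10,"ty": 0,"tz": 0.3,"wx": 0,"wy": 0,"wz": 0,"gripper": 0},{"tx": -12.5,"ty": 0,"tz": 0.35,"wx": 0,"wy": 0,"wz": 0,"gripper": 0}]}}

```text
time: 15.93
position: [0.5652, 0.1371, 0.124]
tool_rot: [-0.069, -3.137, -0.002]
ft_force: [-7.0, 0.5, 5.2]
grip_width: 0.204
grip_force: 58.0
```

Request:
{"op": "jog_arm", "data": {"increments": [{"tx": -2.5,"ty": 0,"tz": 0.05,"wx": 0,"wy": 0,"wz": 0,"gripper": 0},{"tx": -5,"ty": 0,"tz": 0.1,"wx": 0,"wy": 0,"wz": 0,"gripper": 0},{"tx": -7.5,"ty": 0,"tz": 0.15,"wx": 0,"wy": 0,"wz": 0,"gripper": 0},{"tx": -10,"ty": 0,"tz": 0.2,"wx": 0,"wy": 0,"wz": 0,"gripper": 0},{"tx": -12.5,"ty": 0,"tz": 0.25,"wx": 0,"wy": 0,"wz": 0,"gripper": 0}]}}

```text
time: 16.35
position: [0.5775, 0.1366, 0.1237]
tool_rot: [-0.069, -3.137, -0.002]
ft_force: [-6.9, 0.4, 5.7]
grip_width: 0.201
grip_force: 58.0
```

Request:
{"op": "jog_arm", "data": {"increments": [{"tx": -2.5,"ty": 0,"tz": 0.05,"wx": 0,"wy": 0,"wz": 0,"gripper": 0},{"tx": -5,"ty": 0,"tz": 0.1,"wx": 0,"wy": 0,"wz": 0,"gripper": 0},{"tx": -7.5,"ty": 0,"tz": 0.15,"wx": 0,"wy": 0,"wz": 0,"gripper": 0},{"tx": -10,"ty": 0,"tz": 0.2,"wx": 0,"wy": 0,"wz": 0,"gripper": 0},{"tx": -12.5,"ty": 0,"tz": 0.25,"wx": 0,"wy": 0,"wz": 0,"gripper": 0}]}}

```text
time: 16.77
position: [0.5899, 0.1361, 0.1234]
tool_rot: [-0.069, -3.137, -0.002]
ft_force: [-7.8, -0.8, 5.5]
grip_width: 0.2
grip_force: 58.0
```

Request:
{"op": "jog_arm", "data": {"increments": [{"tx": -2.5,"ty": 0,"tz": 0.05,"wx": 0,"wy": 0,"wz": 0,"gripper": 0},{"tx": -5,"ty": 0,"tz": 0.1,"wx": 0,"wy": 0,"wz": 0,"gripper": 0},{"tx": -7.5,"ty": 0,"tz": 0.15,"wx": 0,"wy": 0,"wz": 0,"gripper": 0},{"tx": -10,"ty": 0,"tz": 0.2,"wx": 0,"wy": 0,"wz": 0,"gripper": 0},{"tx": -12.5,"ty": 0,"tz": 0.25,"wx": 0,"wy": 0,"wz": 0,"gripper": 0}]}}

```text
time: 17.18
position: [0.6024, 0.1356, 0.1231]
tool_rot: [-0.069, -3.137, -0.002]
ft_force: [-6.3, 0.5, 5.0]
grip_width: 0.202
grip_force: 58.0
```

Request:
{"op": "jog_arm", "data": {"increments": [{"tx": -2.5,"ty": 0,"tz": 0.07,"wx": 0,"wy": 0,"wz": 0,"gripper": 0},{"tx": -5,"ty": 0,"tz": 0.15,"wx": 0,"wy": 0,"wz": 0,"gripper": 0},{"tx": -7.5,"ty": 0,"tz": 0.2,"wx": 0,"wy": 0,"wz": 0,"gripper": 0},{"tx": -10,"ty": 0,"tz": 0.27,"wx": 0,"wy": 0,"wz": 0,"gripper": 0},{"tx": -12.5,"ty": 0,"tz": 0.33,"wx": 0,"wy": 0,"wz": 0,"gripper": 0}]}}

```text
time: 17.6
position: [0.6149, 0.135, 0.1227]
tool_rot: [-0.069, -3.137, -0.002]
ft_force: [-5.9, 0.6, 5.5]
grip_width: 0.199
grip_force: 58.0
```

Request:
{"op": "jog_arm", "data": {"increments": [{"tx": -2.5,"ty": 0,"tz": 0.07,"wx": 0,"wy": 0,"wz": 0,"gripper": 0},{"tx": -5,"ty": 0,"tz": 0.15,"wx": 0,"wy": 0,"wz": 0,"gripper": 0},{"tx": -7.5,"ty": 0,"tz": 0.2,"wx": 0,"wy": 0,"wz": 0,"gripper": 0},{"tx": -10,"ty": 0,"tz": 0.27,"wx": 0,"wy": 0,"wz": 0,"gripper": 0},{"tx": -12.5,"ty": 0,"tz": 0.33,"wx": 0,"wy": 0,"wz": 0,"gripper": 0}]}}

```text
time: 18.02
position: [0.6273, 0.1344, 0.1223]
tool_rot: [-0.069, -3.137, -0.002]
ft_force: [-6.5, 0.9, 4.6]
grip_width: 0.203
grip_force: 58.0
```

Request:
{"op": "jog_arm", "data": {"increments": [{"tx": -2,"ty": 0,"tz": -2,"wx": 0,"wy": 0,"wz": 0,"gripper": 0},{"tx": -3,"ty": 0,"tz": -10,"wx": 0,"wy": 0,"wz": 0,"gripper": 0},{"tx": -3,"ty": 0,"tz": -22,"wx": 0,"wy": 0,"wz": 0,"gripper": 0},{"tx": -3,"ty": 0,"tz": -29,"wx": 0,"wy": 0,"wz": 0,"gripper": 0},{"tx": -3,"ty": 0,"tz": -29,"wx": 0,"wy": 0,"wz": 0,"gripper": 0}]}}

```text
time: 18.43
position: [0.6338, 0.1335, 0.154]
tool_rot: [0.07, 3.136, 0.002]
ft_force: [-0.2, -0.4, -2.6]
grip_width: 0.201
grip_force: 58.0
```

Request:
{"op": "jog_arm", "data": {"increments": [{"tx": 20,"ty": 0,"tz": 0,"wx": 0,"wy": 0,"wz": 0,"gripper": 0},{"tx": 50,"ty": 0,"tz": 0,"wx": 0,"wy": 0,"wz": 0,"gripper": 0},{"tx": 78,"ty": 0,"tz": 0,"wx": 0,"wy": 0,"wz": 0,"gripper": 0},{"tx": 90,"ty": 0,"tz": 0,"wx": 0,"wy": 0,"wz": 0,"gripper": 0},{"tx": 90,"ty": 0,"tz": 0,"wx": 0,"wy": 0,"wz": 0,"gripper": 0}]}}

```text
time: 18.85
position: [0.5392, 0.1381, 0.151]
tool_rot: [-0.068, -3.139, -0.003]
ft_force: [-0.2, -0.0, -2.6]
grip_width: 0.201
grip_force: 58.0
```

Request:
{"op": "jog_arm", "data": {"increments": [{"tx": 0,"ty": 0,"tz": 10,"wx": 0,"wy": 0,"wz": 0,"gripper": 0},{"tx": 0,"ty": 0,"tz": 20,"wx": 0,"wy": 0,"wz": 0,"gripper": 0},{"tx": 0,"ty": 0,"tz": 25,"wx": 0,"wy": 0,"wz": 0,"gripper": 0},{"tx": 0,"ty": 0,"tz": 27,"wx": 0,"wy": 0,"wz": 0,"gripper": 0},{"tx": 0,"ty": 0,"tz": 27,"wx": 0,"wy": 0,"wz": 0,"gripper": 0}]}}

```text
time: 19.27
position: [0.5425, 0.1369, 0.1234]
tool_rot: [-0.072, -3.14, 0.002]
ft_force: [0.3, 0.9, -4.4]
grip_width: 0.203
grip_force: 58.0
```

Request:
{"op": "jog_arm", "data": {"increments": [{"tx": 0,"ty": 0,"tz": 0.4,"wx": 0,"wy": 0,"wz": 0,"gripper": 0},{"tx": 0,"ty": 0,"tz": 0.8,"wx": 0,"wy": 0,"wz": 0,"gripper": 0},{"tx": 0,"ty": 0,"tz": 1.0,"wx": 0,"wy": 0,"wz": 0,"gripper": 0},{"tx": 0,"ty": 0,"tz": 1.0,"wx": 0,"wy": 0,"wz": 0,"gripper": 0},{"tx": 0,"ty": 0,"tz": 1.0,"wx": 0,"wy": 0,"wz": 0,"gripper": 0}]}}

```text
time: 19.68
position: [0.542, 0.1375, 0.1231]
tool_rot: [0.07, 3.141, 0.0]
ft_force: [-0.3, 0.7, -2.8]
grip_width: 0.203
grip_force: 58.0
```

Request:
{"op": "jog_arm", "data": {"increments": [{"tx": -2,"ty": 0,"tz": 0.15,"wx": 0,"wy": 0,"wz": 0,"gripper": 0},{"tx": -4.5,"ty": 0,"tz": 0.3,"wx": 0,"wy": 0,"wz": 0,"gripper": 0},{"tx": -7,"ty": 0,"tz": 0.4,"wx": 0,"wy": 0,"wz": 0,"gripper": 0},{"tx": -9.5,"ty": 0,"tz": 0.45,"wx": 0,"wy": 0,"wz": 0,"gripper": 0},{"tx": -12,"ty": 0,"tz": 0.5,"wx": 0,"wy": 0,"wz": 0,"gripper": 0}]}}

```text
time: 20.1
position: [0.5535, 0.1373, 0.1229]
tool_rot: [-0.07, -3.139, -0.001]
ft_force: [-5.3, -0.8, 4.5]
grip_width: 0.203
grip_force: 58.0
```

Request:
{"op": "jog_arm", "data": {"increments": [{"tx": -2.5,"ty": 0,"tz": 0.06,"wx": 0,"wy": 0,"wz": 0,"gripper": 0},{"tx": -5,"ty": 0,"tz": 0.12,"wx": 0,"wy": 0,"wz": 0,"gripper": 0},{"tx": -7.5,"ty": 0,"tz": 0.18,"wx": 0,"wy": 0,"wz": 0,"gripper": 0},{"tx": -10,"ty": 0,"tz": 0.24,"wx": 0,"wy": 0,"wz": 0,"gripper": 0},{"tx": -12.5,"ty": 0,"tz": 0.3,"wx": 0,"wy": 0,"wz": 0,"gripper": 0}]}}

```text
time: 20.52
position: [0.5656, 0.1368, 0.1227]
tool_rot: [-0.07, -3.138, -0.001]
ft_force: [-7.4, 0.1, 5.2]
grip_width: 0.199
grip_force: 58.0
```

Request:
{"op": "jog_arm", "data": {"increments": [{"tx": -2.5,"ty": 0,"tz": 0.06,"wx": 0,"wy": 0,"wz": 0,"gripper": 0},{"tx": -5,"ty": 0,"tz": 0.12,"wx": 0,"wy": 0,"wz": 0,"gripper": 0},{"tx": -7.5,"ty": 0,"tz": 0.18,"wx": 0,"wy": 0,"wz": 0,"gripper": 0},{"tx": -10,"ty": 0,"tz": 0.24,"wx": 0,"wy": 0,"wz": 0,"gripper": 0},{"tx": -12.5,"ty": 0,"tz": 0.3,"wx": 0,"wy": 0,"wz": 0,"gripper": 0}]}}

```text
time: 20.93
position: [0.5778, 0.1363, 0.1224]
tool_rot: [-0.069, -3.137, -0.001]
ft_force: [-7.5, -0.2, 6.4]
grip_width: 0.203
grip_force: 58.0
```

Request:
{"op": "jog_arm", "data": {"increments": [{"tx": -2.5,"ty": 0,"tz": 0.06,"wx": 0,"wy": 0,"wz": 0,"gripper": 0},{"tx": -5,"ty": 0,"tz": 0.12,"wx": 0,"wy": 0,"wz": 0,"gripper": 0},{"tx": -7.5,"ty": 0,"tz": 0.18,"wx": 0,"wy": 0,"wz": 0,"gripper": 0},{"tx": -10,"ty": 0,"tz": 0.24,"wx": 0,"wy": 0,"wz": 0,"gripper": 0},{"tx": -12.5,"ty": 0,"tz": 0.3,"wx": 0,"wy": 0,"wz": 0,"gripper": 0}]}}

```text
time: 21.35
position: [0.5901, 0.1358, 0.1221]
tool_rot: [-0.069, -3.137, -0.001]
ft_force: [-7.8, 0.6, 6.5]
grip_width: 0.203
grip_force: 58.0
```

Request:
{"op": "jog_arm", "data": {"increments": [{"tx": -2.5,"ty": 0,"tz": 0.06,"wx": 0,"wy": 0,"wz": 0,"gripper": 0},{"tx": -5,"ty": 0,"tz": 0.12,"wx": 0,"wy": 0,"wz": 0,"gripper": 0},{"tx": -7.5,"ty": 0,"tz": 0.18,"wx": 0,"wy": 0,"wz": 0,"gripper": 0},{"tx": -10,"ty": 0,"tz": 0.24,"wx": 0,"wy": 0,"wz": 0,"gripper": 0},{"tx": -12.5,"ty": 0,"tz": 0.3,"wx": 0,"wy": 0,"wz": 0,"gripper": 0}]}}

```text
time: 21.77
position: [0.6024, 0.1353, 0.1218]
tool_rot: [-0.069, -3.136, -0.001]
ft_force: [-8.0, -0.3, 6.3]
grip_width: 0.203
grip_force: 58.0
```

Request:
{"op": "jog_arm", "data": {"increments": [{"tx": -2.5,"ty": 0,"tz": 0.06,"wx": 0,"wy": 0,"wz": 0,"gripper": 0},{"tx": -5,"ty": 0,"tz": 0.12,"wx": 0,"wy": 0,"wz": 0,"gripper": 0},{"tx": -7.5,"ty": 0,"tz": 0.18,"wx": 0,"wy": 0,"wz": 0,"gripper": 0},{"tx": -10,"ty": 0,"tz": 0.24,"wx": 0,"wy": 0,"wz": 0,"gripper": 0},{"tx": -12.5,"ty": 0,"tz": 0.3,"wx": 0,"wy": 0,"wz": 0,"gripper": 0}]}}

```text
time: 22.18
position: [0.6144, 0.1348, 0.1214]
tool_rot: [-0.069, -3.135, -0.001]
ft_force: [-8.6, 0.7, 8.1]
grip_width: 0.205
grip_force: 58.0
```

Request:
{"op": "jog_arm", "data": {"increments": [{"tx": -2,"ty": 0,"tz": -2,"wx": 0,"wy": 0,"wz": 0,"gripper": 0},{"tx": -3,"ty": 0,"tz": -10,"wx": 0,"wy": 0,"wz": 0,"gripper": 0},{"tx": -3,"ty": 0,"tz": -22,"wx": 0,"wy": 0,"wz": 0,"gripper": 0},{"tx": -3,"ty": 0,"tz": -29,"wx": 0,"wy": 0,"wz": 0,"gripper": 0},{"tx": -3,"ty": 0,"tz": -29,"wx": 0,"wy": 0,"wz": 0,"gripper": 0}]}}

```text
time: 22.6
position: [0.6214, 0.134, 0.1528]
tool_rot: [0.071, 3.136, 0.002]
ft_force: [0.8, 0.5, -1.8]
grip_width: 0.2
grip_force: 58.0
```

Request:
{"op": "jog_arm", "data": {"increments": [{"tx": 20,"ty": 0,"tz": 0,"wx": 0,"wy": 0,"wz": 0,"gripper": 0},{"tx": 50,"ty": 0,"tz": 0,"wx": 0,"wy": 0,"wz": 0,"gripper": 0},{"tx": 78,"ty": 0,"tz": 0,"wx": 0,"wy": 0,"wz": 0,"gripper": 0},{"tx": 90,"ty": 0,"tz": 0,"wx": 0,"wy": 0,"wz": 0,"gripper": 0},{"tx": 90,"ty": 0,"tz": 0,"wx": 0,"wy": 0,"wz": 0,"gripper": 0}]}}

```text
time: 23.02
position: [0.5267, 0.1387, 0.15]
tool_rot: [-0.068, -3.139, -0.003]
ft_force: [-0.6, 0.5, -3.6]
grip_width: 0.203
grip_force: 58.0
```

Request:
{"op": "jog_arm", "data": {"increments": [{"tx": 0,"ty": 0,"tz": 10,"wx": 0,"wy": 0,"wz": 0,"gripper": 0},{"tx": 0,"ty": 0,"tz": 20,"wx": 0,"wy": 0,"wz": 0,"gripper": 0},{"tx": 0,"ty": 0,"tz": 25,"wx": 0,"wy": 0,"wz": 0,"gripper": 0},{"tx": 0,"ty": 0,"tz": 27,"wx": 0,"wy": 0,"wz": 0,"gripper": 0},{"tx": 0,"ty": 0,"tz": 27,"wx": 0,"wy": 0,"wz": 0,"gripper": 0}]}}

```text
time: 23.43
position: [0.53, 0.1375, 0.1224]
tool_rot: [-0.072, -3.14, 0.002]
ft_force: [-0.1, -0.3, -3.3]
grip_width: 0.206
grip_force: 58.0
```

Request:
{"op": "jog_arm", "data": {"increments": [{"tx": 0,"ty": 0,"tz": 0.2,"wx": 0,"wy": 0,"wz": 0,"gripper": 0},{"tx": 0,"ty": 0,"tz": 0.4,"wx": 0,"wy": 0,"wz": 0,"gripper": 0},{"tx": 0,"ty": 0,"tz": 0.5,"wx": 0,"wy": 0,"wz": 0,"gripper": 0},{"tx": 0,"ty": 0,"tz": 0.5,"wx": 0,"wy": 0,"wz": 0,"gripper": 0},{"tx": 0,"ty": 0,"tz": 0.5,"wx": 0,"wy": 0,"wz": 0,"gripper": 0}]}}

```text
time: 23.85
position: [0.5295, 0.1381, 0.1226]
tool_rot: [0.07, 3.141, 0.0]
ft_force: [-0.5, -0.0, -3.1]
grip_width: 0.2
grip_force: 58.0
```

Request:
{"op": "jog_arm", "data": {"increments": [{"tx": -2,"ty": 0,"tz": 0.15,"wx": 0,"wy": 0,"wz": 0,"gripper": 0},{"tx": -4.5,"ty": 0,"tz": 0.3,"wx": 0,"wy": 0,"wz": 0,"gripper": 0},{"tx": -7,"ty": 0,"tz": 0.45,"wx": 0,"wy": 0,"wz": 0,"gripper": 0},{"tx": -9.5,"ty": 0,"tz": 0.55,"wx": 0,"wy": 0,"wz": 0,"gripper": 0},{"tx": -12,"ty": 0,"tz": 0.6,"wx": 0,"wy": 0,"wz": 0,"gripper": 0}]}}

```text
time: 24.27
position: [0.5409, 0.1376, 0.1222]
tool_rot: [-0.07, -3.139, -0.0]
ft_force: [-5.8, 0.1, 2.9]
grip_width: 0.202
grip_force: 58.0
```

Request:
{"op": "jog_arm", "data": {"increments": [{"tx": -2.5,"ty": 0,"tz": 0.06,"wx": 0,"wy": 0,"wz": 0,"gripper": 0},{"tx": -5,"ty": 0,"tz": 0.12,"wx": 0,"wy": 0,"wz": 0,"gripper": 0},{"tx": -7.5,"ty": 0,"tz": 0.18,"wx": 0,"wy": 0,"wz": 0,"gripper": 0},{"tx": -10,"ty": 0,"tz": 0.22,"wx": 0,"wy": 0,"wz": 0,"gripper": 0},{"tx": -12.5,"ty": 0,"tz": 0.25,"wx": 0,"wy": 0,"wz": 0,"gripper": 0}]}}

```text
time: 24.68
position: [0.5529, 0.1373, 0.1221]
tool_rot: [-0.07, -3.138, -0.001]
ft_force: [-7.2, 0.7, 5.1]
grip_width: 0.201
grip_force: 58.0
```

Request:
{"op": "jog_arm", "data": {"increments": [{"tx": -2.5,"ty": 0,"tz": 0.05,"wx": 0,"wy": 0,"wz": 0,"gripper": 0},{"tx": -5,"ty": 0,"tz": 0.1,"wx": 0,"wy": 0,"wz": 0,"gripper": 0},{"tx": -7.5,"ty": 0,"tz": 0.15,"wx": 0,"wy": 0,"wz": 0,"gripper": 0},{"tx": -10,"ty": 0,"tz": 0.2,"wx": 0,"wy": 0,"wz": 0,"gripper": 0},{"tx": -12.5,"ty": 0,"tz": 0.25,"wx": 0,"wy": 0,"wz": 0,"gripper": 0}]}}

```text
time: 25.1
position: [0.5639, 0.137, 0.1222]
tool_rot: [-0.069, -3.134, -0.002]
ft_force: [-13.5, -0.8, 13.0]
grip_width: 0.202
grip_force: 58.0
```

Request:
{"op": "jog_arm", "data": {"increments": [{"tx": -2.5,"ty": 0,"tz": 0.05,"wx": 0,"wy": 0,"wz": 0,"gripper": 0},{"tx": -5,"ty": 0,"tz": 0.1,"wx": 0,"wy": 0,"wz": 0,"gripper": 0},{"tx": -7.5,"ty": 0,"tz": 0.15,"wx": 0,"wy": 0,"wz": 0,"gripper": 0},{"tx": -10,"ty": 0,"tz": 0.2,"wx": 0,"wy": 0,"wz": 0,"gripper": 0},{"tx": -12.5,"ty": 0,"tz": 0.25,"wx": 0,"wy": 0,"wz": 0,"gripper": 0}]}}

```text
time: 25.52
position: [0.576, 0.1367, 0.1221]
tool_rot: [-0.069, -3.133, -0.002]
ft_force: [-11.0, 0.5, 9.5]
grip_width: 0.199
grip_force: 58.0
```

The height has stopped falling while the load rises, so the file is riding on the bar end and the burr is near flush. I finish this stroke without pressing deeper.

Request:
{"op": "jog_arm", "data": {"increments": [{"tx": -2.5,"ty": 0,"tz": 0,"wx": 0,"wy": 0,"wz": 0,"gripper": 0},{"tx": -5,"ty": 0,"tz": 0,"wx": 0,"wy": 0,"wz": 0,"gripper": 0},{"tx": -7.5,"ty": 0,"tz": 0.05,"wx": 0,"wy": 0,"wz": 0,"gripper": 0},{"tx": -10,"ty": 0,"tz": 0.05,"wx": 0,"wy": 0,"wz": 0,"gripper": 0},{"tx": -12.5,"ty": 0,"tz": 0.1,"wx": 0,"wy": 0,"wz": 0,"gripper": 0}]}}

```text
time: 25.93
position: [0.5891, 0.1361, 0.1219]
tool_rot: [-0.069, -3.135, -0.002]
ft_force: [-11.2, -1.4, 9.5]
grip_width: 0.199
grip_force: 58.0
```

Request:
{"op": "jog_arm", "data": {"increments": [{"tx": -2.5,"ty": 0,"tz": 0.05,"wx": 0,"wy": 0,"wz": 0,"gripper": 0},{"tx": -5,"ty": 0,"tz": 0.1,"wx": 0,"wy": 0,"wz": 0,"gripper": 0},{"tx": -7.5,"ty": 0,"tz": 0.15,"wx": 0,"wy": 0,"wz": 0,"gripper": 0},{"tx": -10,"ty": 0,"tz": 0.2,"wx": 0,"wy": 0,"wz": 0,"gripper": 0},{"tx": -12.5,"ty": 0,"tz": 0.25,"wx": 0,"wy": 0,"wz": 0,"gripper": 0}]}}

```text
time: 26.35
position: [0.6014, 0.1356, 0.1216]
tool_rot: [-0.069, -3.134, -0.002]
ft_force: [-10.2, 0.9, 9.9]
grip_width: 0.199
grip_force: 58.0
```

Request:
{"op": "jog_arm", "data": {"increments": [{"tx": -2.5,"ty": 0,"tz": 0.05,"wx": 0,"wy": 0,"wz": 0,"gripper": 0},{"tx": -5,"ty": 0,"tz": 0.1,"wx": 0,"wy": 0,"wz": 0,"gripper": 0},{"tx": -7.5,"ty": 0,"tz": 0.15,"wx": 0,"wy": 0,"wz": 0,"gripper": 0},{"tx": -10,"ty": 0,"tz": 0.2,"wx": 0,"wy": 0,"wz": 0,"gripper": 0},{"tx": -12.5,"ty": 0,"tz": 0.2,"wx": 0,"wy": 0,"wz": 0,"gripper": 0}]}}

```text
time: 26.77
position: [0.6139, 0.135, 0.1214]
tool_rot: [-0.069, -3.134, -0.002]
ft_force: [-9.6, 0.6, 8.8]
grip_width: 0.204
grip_force: 58.0
```

Request:
{"op": "jog_arm", "data": {"increments": [{"tx": -2,"ty": 0,"tz": -2,"wx": 0,"wy": 0,"wz": 0,"gripper": 0},{"tx": -3,"ty": 0,"tz": -10,"wx": 0,"wy": 0,"wz": 0,"gripper": 0},{"tx": -3,"ty": 0,"tz": -22,"wx": 0,"wy": 0,"wz": 0,"gripper": 0},{"tx": -3,"ty": 0,"tz": -40,"wx": 0,"wy": 0,"wz": 0,"gripper": 0},{"tx": -3,"ty": 0,"tz": -55,"wx": 0,"wy": 0,"wz": 0,"gripper": 0}]}}

```text
time: 27.18
position: [0.6202, 0.1337, 0.1773]
tool_rot: [0.071, 3.139, -0.0]
ft_force: [1.0, 0.2, -2.8]
grip_width: 0.201
grip_force: 58.0
```

```bash
python3 st.py; python3 - <<'E'
from h import *
a=cv2.imread('pics/side1.png');b=shot('side','s6.png')['color']
c=lambda i:cv2.resize(i[165:205,310:360],(400,320),interpolation=cv2.INTER_CUBIC)
f=cv2.resize(b[120:200,280:420],(800,270),interpolation=cv2.INTER_CUBIC)
cv2.imwrite('pics/cmp.png',np.vstack([np.hstack([c(a),c(b)]),f]))
E
```

```text
t 27.1833 pos [0.6202 0.1337 0.1773] F [ 1.0322  0.2318 -2.7811] T [ 0.0428 -0.0091 -0.0203] yaw -0.045177922438061735 grip 17.463238308124023 57.992109870538116 tilt [-0.0018 -0.0002 -1.    ]
```

View pics/cmp.png

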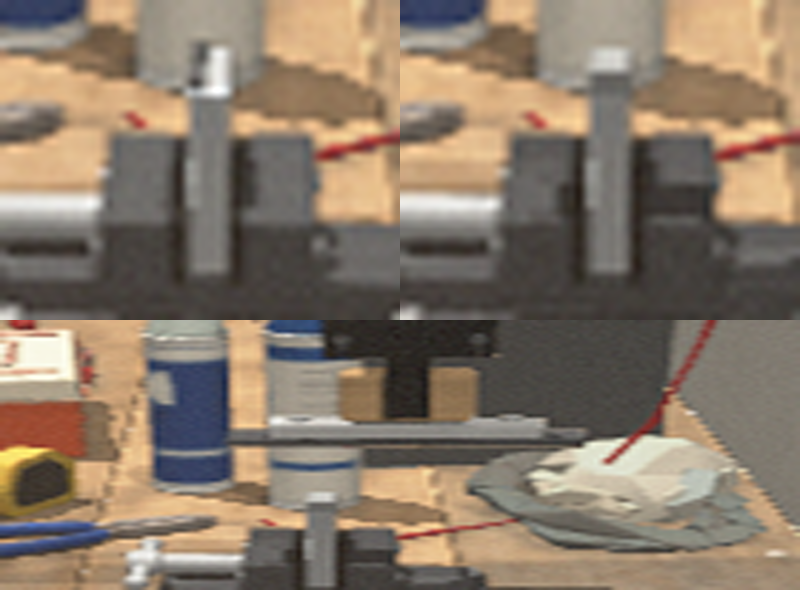

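Before/after in the side view: the dark ridge on the bar end (at (205,60) in the left crop) is gone and the end is flat. Carrying the file back to the tray.

Request:
{"op": "jog_arm", "data": {"increments": [{"tx": 8,"ty": -22,"tz": 0,"wx": 0,"wy": 0,"wz": 0,"gripper": 0},{"tx": 21,"ty": -60,"tz": 0,"wx": 0,"wy": 0,"wz": 0,"gripper": 0},{"tx": 34,"ty": -97,"tz": 0,"wx": 0,"wy": 0,"wz": 0,"gripper": 0},{"tx": 47,"ty": -134,"tz": 0,"wx": 0,"wy": 0,"wz": 0,"gripper": 0},{"tx": 60,"ty": -170,"tz": 0,"wx": 0,"wy": 0,"wz": 0,"gripper": 0}]}}

```text
time: 27.65
position: [0.5515, -0.0353, 0.176]
tool_rot: [0.071, 3.139, -0.0]
ft_force: [0.7, -0.9, -2.5]
grip_width: 0.205
grip_force: 58.0
```

Request:
{"op": "jog_arm", "data": {"increments": [{"tx": 13,"ty": -37,"tz": 0,"wx": 0,"wy": 0,"wz": 0.06,"gripper": 0},{"tx": 26,"ty": -74,"tz": 0,"wx": 0,"wy": 0,"wz": 0.12,"gripper": 0},{"tx": 39,"ty": -111,"tz": 0,"wx": 0,"wy": 0,"wz": 0.18,"gripper": 0},{"tx": 52,"ty": -148,"tz": 0,"wx": 0,"wy": 0,"wz": 0.24,"gripper": 0},{"tx": 65,"ty": -185,"tz": 0,"wx": 0,"wy": 0,"wz": 0.285,"gripper": 0}]}}

```text
time: 28.07
position: [0.4781, -0.2171, 0.1763]
tool_rot: [0.52, 3.096, 0.001]
ft_force: [1.7, 0.2, -3.3]
grip_width: 0.2
grip_force: 58.0
```

Request:
{"op": "jog_arm", "data": {"increments": [{"tx": 2,"ty": -15,"tz": 15,"wx": 0,"wy": 0,"wz": 0,"gripper": 0},{"tx": 2,"ty": -30,"tz": 35,"wx": 0,"wy": 0,"wz": 0,"gripper": 0},{"tx": 2,"ty": -42,"tz": 60,"wx": 0,"wy": 0,"wz": 0,"gripper": 0},{"tx": 2,"ty": -42,"tz": 80,"wx": 0,"wy": 0,"wz": 0,"gripper": 0},{"tx": 2,"ty": -42,"tz": 90,"wx": 0,"wy": 0,"wz": 0,"gripper": 0}]}}

```text
time: 28.48
position: [0.4615, -0.2548, 0.0838]
tool_rot: [-0.519, -3.096, 0.0]
ft_force: [0.2, 1.7, -3.7]
grip_width: 0.202
grip_force: 58.0
```

Request:
{"op": "jog_arm", "data": {"increments": [{"tx": 0,"ty": 0,"tz": 0,"wx": 0,"wy": 0,"wz": 0,"gripper": 0},{"tx": 0,"ty": 0,"tz": 0,"wx": 0,"wy": 0,"wz": 0,"gripper": 0},{"tx": 0,"ty": 0,"tz": 0,"wx": 0,"wy": 0,"wz": 0,"gripper": 0},{"tx": 0,"ty": 0,"tz": 0,"wx": 0,"wy": 0,"wz": 0,"gripper": 0},{"tx": 0,"ty": 0,"tz": 0,"wx": 0,"wy": 0,"wz": 0,"gripper": 0}]}}

```text
time: 28.9
position: [0.4643, -0.2541, 0.0868]
tool_rot: [0.514, 3.097, 0.0]
ft_force: [-0.3, 0.3, -3.2]
grip_width: 0.202
grip_force: 58.0
```

```bash
python3 st.py; python3 - <<'E'
from h import *
from scipy.spatial.transform import Rotation as R
s=ctrl.get_state();M=R.from_rotvec(s['tool_rot']).as_matrix()
print(1000*M.T@(np.array([.462,-.255,.0305])-s['position']))
E
```

```text
t 28.9 pos [ 0.4643 -0.2541  0.0868] F [-0.3182  0.2791 -3.2376] T [-0.0001 -0.0014  0.0003] yaw -0.32893466828946094 grip 17.570525738045106 57.99220950342715 tilt [-0.0023  0.0005 -1.    ]
[ 2.02177675 -1.58683831 56.33231236]
```

Request:
{"op": "jog_arm", "data": {"increments": [{"tx": 2,"ty": -1,"tz": 12,"wx": 0,"wy": 0,"wz": 0,"gripper": 0},{"tx": 2,"ty": -1,"tz": 28,"wx": 0,"wy": 0,"wz": 0,"gripper": 0},{"tx": 2,"ty": -1,"tz": 42,"wx": 0,"wy": 0,"wz": 0,"gripper": 0},{"tx": 2,"ty": -1,"tz": 50,"wx": 0,"wy": 0,"wz": 0,"gripper": 0},{"tx": 2,"ty": -1,"tz": 53,"wx": 0,"wy": 0,"wz": 0,"gripper": 0}]}}

```text
time: 29.32
position: [0.4598, -0.2539, 0.031]
tool_rot: [-0.515, -3.096, -0.0]
ft_force: [-0.3, -0.1, -3.1]
grip_width: 0.203
grip_force: 58.0
```

Request:
{"op": "jog_arm", "data": {"increments": [{"tx": 0,"ty": 0,"tz": 1,"wx": 0,"wy": 0,"wz": 0,"gripper": 0},{"tx": 0,"ty": 0,"tz": 1.5,"wx": 0,"wy": 0,"wz": 0,"gripper": 0},{"tx": 0,"ty": 0,"tz": 2.0,"wx": 0,"wy": 0,"wz": 0,"gripper": 0},{"tx": 0,"ty": 0,"tz": 2.5,"wx": 0,"wy": 0,"wz": 0,"gripper": 0},{"tx": 0,"ty": 0,"tz": 2.5,"wx": 0,"wy": 0,"wz": 0,"gripper": 0}]}}

```text
time: 29.73
position: [0.4614, -0.2545, 0.0306]
tool_rot: [0.515, 3.098, 0.0]
ft_force: [-0.1, -0.3, -2.7]
grip_width: 0.202
grip_force: 58.0
```

```bash
python3 st.py
```

```text
t 29.7333 pos [ 0.4614 -0.2545  0.0306] F [-0.0996 -0.2943 -2.7241] T [-0.0287  0.0331 -0.0168] yaw -0.3296891226162457 grip 17.578024710135974 57.992255268618464 tilt [-0.001   0.0003 -1.    ]
```

Within a millimetre of the floor. Easing down the rest, then releasing and rising.

Request:
{"op": "jog_arm", "data": {"increments": [{"tx": 0,"ty": 0,"tz": 0.3,"wx": 0,"wy": 0,"wz": 0,"gripper": 0},{"tx": 0,"ty": 0,"tz": 0.6,"wx": 0,"wy": 0,"wz": 0,"gripper": 0},{"tx": 0,"ty": 0,"tz": 0.8,"wx": 0,"wy": 0,"wz": 0,"gripper": 0},{"tx": 0,"ty": 0,"tz": 0.8,"wx": 0,"wy": 0,"wz": 0,"gripper": 0},{"tx": 0,"ty": 0,"tz": 0.8,"wx": 0,"wy": 0,"wz": 0,"gripper": 0}]}}

```text
time: 30.15
position: [0.4612, -0.2544, 0.0296]
tool_rot: [0.516, 3.099, 0.0]
ft_force: [-1.0, 0.8, 0.1]
grip_width: 0.204
grip_force: 58.0
```

Request:
{"op": "jog_arm", "data": {"increments": [{"tx": 0,"ty": 0,"tz": 0,"wx": 0,"wy": 0,"wz": 0,"gripper": 0.5},{"tx": 0,"ty": 0,"tz": 0,"wx": 0,"wy": 0,"wz": 0,"gripper": 0.5},{"tx": 0,"ty": 0,"tz": 0,"wx": 0,"wy": 0,"wz": 0,"gripper": 0.5},{"tx": 0,"ty": 0,"tz": 0,"wx": 0,"wy": 0,"wz": 0,"gripper": 0.5},{"tx": 0,"ty": 0,"tz": 0,"wx": 0,"wy": 0,"wz": 0,"gripper": 0.5}]}}

```text
time: 30.57
position: [0.4612, -0.2545, 0.0295]
tool_rot: [0.516, 3.099, -0.0]
ft_force: [-0.1, 0.0, 0.2]
grip_width: 0.465
grip_force: 0.0
```

Request:
{"op": "jog_arm", "data": {"increments": [{"tx": 0,"ty": 0,"tz": -10,"wx": 0,"wy": 0,"wz": 0,"gripper": 0.5},{"tx": 0,"ty": 0,"tz": -35,"wx": 0,"wy": 0,"wz": 0,"gripper": 0.5},{"tx": 0,"ty": 0,"tz": -75,"wx": 0,"wy": 0,"wz": 0,"gripper": 0.5},{"tx": 0,"ty": 0,"tz": -115,"wx": 0,"wy": 0,"wz": 0,"gripper": 0.5},{"tx": 0,"ty": 0,"tz": -140,"wx": 0,"wy": 0,"wz": 0,"gripper": 0.5}]}}

```text
time: 30.98
position: [0.4618, -0.2559, 0.1736]
tool_rot: [0.517, 3.094, -0.001]
ft_force: [0.4, -0.4, -0.8]
grip_width: 0.506
grip_force: 0.0
```

```bash
python3 st.py; python3 - <<'E'
from h import *
w=shot('wrist')['color'];b=shot('side')['color']
cv2.imwrite('pics/end.png',np.vstack([cv2.resize(w[50:300,200:460],(480,300)),cv2.resize(b[160:330,210:440],(480,300))]))
E
```

```text
t 30.9833 pos [ 0.4618 -0.2559  0.1736] F [ 0.3972 -0.3626 -0.8477] T [-0.0221 -0.0735  0.0333] yaw -0.3311344474015083 grip 43.993015868059324 0.0 tilt [-0.0044  0.0002 -1.    ]
```

View pics/end.png

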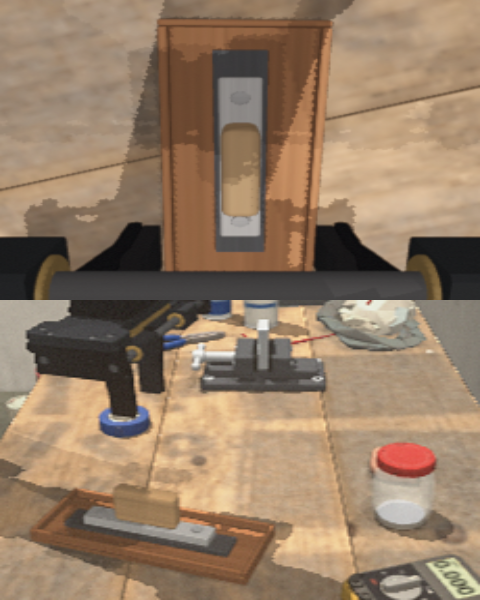

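The file lies flat in the middle of the tray, the gripper is clear of it, and the tape, jar and vice are where they were. Handing in.

```bash
python3 -c "
from bench import ctrl
print(ctrl.close_job())"
```

```text
the job is handed in; nothing more can be done
None
```

The burr is practically flush after four forward strokes at about 10 N (readings peaked near 21 N), each followed by a lift of nearly 3 cm or more, and the file is back flat in its tray; I handed the job in at about 31 s and saw no judging result.

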